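# Clear the extruder bench and make up the press stack

## Task

Clear up after the extruder run: put the hand tools (scrapers and spanner) in the long shallow aluminium tray, and the machine parts (dies and the dark clamp bar that was left on the steel platen) in the deeper grey bin. Make up the press stack, centred on the round mark of the platen between its two stops: the wide dark steel base disc first, the white polymer sample disc centred on it, and last the steel weight set down gently and centred on the sample. Leave the jar, cup, timer and caliper where they are.

Things in the scene. Friction and masses are not known exactly. Their poses are not given: they have to be found in the camera images.
- station: the loading station, fixed: white block 150 x 150 mm whose top is a steel platen 45 mm above the bench. Origin at the centre of its underside. Two dark stops, 50 mm long (along its x) and 8 mm high, stand on the platen with their inner faces at y = +39 and -39 mm.
- platen (a point): centre of the round mark (72 mm across) on the platen's top face, between the two stops; same axes as station
- tray: the tool tray, fixed: open, shallow aluminium, 250 (x) x 160 (y) x 40 mm high outside, walls and floor 4 mm. Origin at the centre of its underside.
- bin: the parts bin, fixed: open, grey plastic, 200 (x) x 170 (y) x 65 mm high outside, walls and floor 5 mm. Origin at the centre of its underside.
- scraper_a: a hand scraper, 150 mm long: wooden handle 95 x 22 x 18 mm high, thin brass blade 55 x 34 mm at its +x end. Lies flat along its own x axis; origin at mid-length (x = 0) on its underside; the handle runs from x = -75 to +20 mm. May be absent.
- scraper_b: a hand scraper, 150 mm long: wooden handle 95 x 22 x 18 mm high, thin brass blade 55 x 34 mm at its +x end. Lies flat along its own x axis; origin at mid-length (x = 0) on its underside; the handle runs from x = -75 to +20 mm. May be absent.
- spanner: a double-ended steel spanner, 160 mm long, lying flat along its own x axis, 12 mm thick; shank 18 mm wide, forked ends 34 mm wide beyond x = +50 and -50 mm. Origin at mid-length on its underside. May be absent.
- die_a: an extrusion die: steel block 72 mm long (its y axis) by 42 mm wide (its x axis) by 22 mm high, with a round brass nozzle 28 mm across standing 10 mm up from its middle. Origin at the centre of its underside. May be absent.
- die_b: an extrusion die: steel block 72 mm long (its y axis) by 42 mm wide (its x axis) by 22 mm high, with a round brass nozzle 28 mm across standing 10 mm up from its middle. Origin at the centre of its underside. May be absent.
- clamp: the clamp bar: dark steel bar 95 mm long (its x axis), 26 mm wide, 26 mm high, two bright round studs near the ends of its top (6 mm proud). At the start it lies on the platen, roughly along the stops. Origin at the centre of its underside.
- base: the base disc: flat dark steel disc, 66 mm across, 12 mm thick. Origin at the centre of its underside, z up.
- sample: the polymer sample: flat white plastic disc, 60 mm across, 9 mm thick. Origin at the centre of its underside, z up.
- weight: the weight: plain steel cylinder, 56 mm across, 40 mm high, standing upright, about 0.75 kg. Origin at the centre of its underside.
- jar: bystander: small closed amber jar with a black lid, 60 mm across, 60 mm high. Origin at the centre of its underside.
- cup: bystander: small white ceramic cup, 66 mm across, 50 mm high. Origin at the centre of its underside.
- timer: bystander: flat white timer, 60 x 85 x 28 mm. Origin at the centre of its underside.
- caliper: bystander: steel caliper 150 mm long with a black slide. Origin on its underside.
There are look-alikes about, which are no part of the job. There is more than one size of the sample; the job needs the middle-sized. What is shaped like the die_a but blue is not meant.

How it is judged:
By the outcome, as a careful person would: the job done as asked, in the order asked, and still so for the second after the job is handed in, with the robot touching nothing.
Of scraper_a, scraper_b, spanner, die_a, die_b only 3 to 4 are there at a start; the rules pass over those that are not, and their reading is None.
At some moment in a run one of scraper_a, scraper_b, spanner, die_a, die_b may be knocked a few centimetres aside while the robot is not near it.
It also fails if it takes over 200 s, if anything falls off the work surface, if the arm or the gripper's body presses on something with over 40 N, if the wrist force passes 120 N, or if a joint passes its speed limit or range.

## Robot

A 7-joint arm with a two-finger parallel gripper is mounted at the origin on the work surface. World frame = base frame: x ahead of the robot, y to its left, z up, the work surface at z = 0. Lengths are in m, angles in rad, forces in N, time in s.
With the tool pointing down it reaches from about 0.425 to 0.925 m from the base axis. Payload 6.8 kg.
Tool frame: the origin (TCP) lies midway between the tips of the shut fingers; the grasp point (between the pads) lies 19 mm behind it (bot.hold_point_z is the distance from the TCP to the grasp point, in m); z points along the fingers, y is the line along which they close (so a half turn about z gives the same grasp; the last joint's range is limited). The gripper opens to 85 mm and grips with 20 to 120 N. Pads are 22 mm wide; open, the fingers measure 114 mm over their backs; the gripper's body (76 mm by 85 mm) begins 54 mm behind the grasp point. The pads swing forward as they close: fully open they stand 13 mm farther back than shut.
Start: joints at [-1.42, 0.477, 0.022, 1.555, -0.011, 1.109, -0.083], TCP at [0.173, 0.653, 0.193] pointing down, gripper open.
Joint ranges: [-2.96, 2.96], [-0.34, 2.1], [-1.41, 1.46], [0.24, 2.44], [-1.37, 4.51], [0.17, 1.92], [-2.96, 2.96]. Speed limits (rad/s): [2.39, 2.39, 3.14, 3.14, 3.14, 3.14, 3.14].

## Interface

Orientations are given as a unit quaternion [w, x, y, z].
In Python, from station import bot gives the robot as it stands. The module is installed in compiled form; this text tells all that it offers.
- The arm moves only by the tool step_arm, never from a script. Its argument "increments" is a list that holds one entry, the list of rows, each a list of 7 numbers: the opening, from -1 (shut) to 1 (fully open), then the shift along the tool's x, y, z in mm, then the turn, a rotation vector about the tool's x, y, z in degrees. In form: [[[grip, x, y, z, ax, ay, az], ...]]. A call has 1 to 10 rows; each row is the pose to reach, as a shift and turn from the pose commanded when the call began, along the tool's axes at that moment; what a row does not reach only later rows make up. A row lasts 1/12 s, in which the tool goes at most 41.7 mm and 7.16 degrees, less where a joint would pass 70% of its speed; a pose out of reach is approached as far as the arm can. A call with a gripper value outside its range is refused whole. The fingers move at their own pace and stop on an object; "force" is the grip in N (left out, the last holds). Time passes only in rows, so rows that repeat a pose let the fingers close. It gives the time, the measured TCP pose, the force, the opening and the grip force at its end, in the units of the state.
- bot.get_obs(): the state, without advancing time (a new reading comes with each control period).
- bot.read_camera(name): name is "scene" or "top"; returns a dict with "image" (384x512x3 uint8, red, green, blue), "camera_matrix" (3x3 intrinsics, pixels), "dist" ([k1, k2, p1, p2, k3] as OpenCV has them; the pictures are not rectified), "R" (3x3) and "t" (3): a world point X has camera coordinates R X + t. Camera axes: x right, y down, z forward; pixel columns grow to the right and rows downward; lengths in m; the calibration is good to about 2 mm. A picture is of the moment at which its call begins. There is no depth.
- bot.hand_in(): hands the job in; it is judged then, once.
The state is a dict: "t": time; "q": joint angles; "joint_vel": joint speeds; "joint_torque": joint torques, N m; "eef_pos": TCP position; "tool_rot": TCP orientation; "contact_force": force on the tool from outside, world axes, zero at the start; "torque": the same for the moment, N m; "gripper_width": opening from 0.0 (shut) to 1.0 (fully open); "grasp_force": force on a finger pad.
Only numpy, scipy, OpenCV 4.12 (cv2) and the standard library are available. Lean on these libraries where they do the work, as an engineer would, in place of code of your own. Each camera call takes 0.05 s, during which the arm holds its last target. There are 200 camera calls.

## Working session

There is one attempt and no reset: what is moved stays moved. The work goes in short steps, Python scripts to look and compute and a tool call to move; the robot and the scene stay as the last step left them, time stands still between calls to the robot, and variables do not carry over. Pictures are saved under pics/ and viewed, at most 14 in all, crops included, and the job is handed in when it is done.

Besides the shell and the picture viewer there is one more tool, called after "Call:" as name([rows], argument=value, ...), one row to a line, values as JSON. step_arm: Moves the arm, as the interface text tells. Its arguments: {"type":"object","properties":{"increments":{"type":"array"},"force":{"type":"number"}},"required":["increments"]}

```bash
mkdir -p pics; cat > h.py <<'E'
from station import bot
import numpy as np, cv2
def snap(name,fn=None,scale=1.5):
    c=bot.read_camera(name)
    if fn:
        im=cv2.resize(c["image"][:,:,::-1],None,fx=scale,fy=scale,interpolation=cv2.INTER_CUBIC); cv2.imwrite("pics/"+fn,im)
    return c
def w(c,u,v,z):
    p=cv2.undistortPoints(np.array([[[u,v]]],float),c["camera_matrix"],np.array(c["dist"],float))[0,0]
    R=np.array(c["R"]);t=np.array(c["t"]).ravel(); o=-R.T@t; d=R.T@np.array([p[0],p[1],1.]); return o+d*(z-o[2])/d[2]
def px(c,X):
    return cv2.projectPoints(np.array([X],float),cv2.Rodrigues(np.array(c["R"],float))[0],np.array(c["t"],float),c["camera_matrix"],np.array(c["dist"],float))[0].ravel()
E
python3 - <<'E'
from h import *
for n in("top","scene"):
    c=snap(n,n+"0.png",1.56); print(n,c["t"],np.round(c["R"],2).tolist(),(-np.array(c["R"]).T@np.array(c["t"])).round(3))
    np.save(n+"0.npy",c,allow_pickle=True)
print(bot.get_obs(),bot.hold_point_z)
E
```

```text
top [-0.00920923  0.53540226  0.98276325] [[0.03, -1.0, 0.02], [-0.98, -0.03, -0.17], [0.17, -0.01, -0.98]] [0.356 0.021 1.061]
scene [-0.40397882 -0.24398845  1.20857482] [[0.77, 0.64, -0.0], [0.53, -0.65, -0.55], [-0.35, 0.42, -0.84]] [ 0.865 -0.406  0.878]
{'t': 0.1, 'q': array([-1.42010516,  0.4777285 ,  0.02236998,  1.5563271 , -0.01147745,
        1.10926855, -0.08309948]), 'joint_vel': array([ 3.91591281e-04, -1.23223373e-03, -1.57695430e-03, -1.36278304e-03,
        1.19461493e-03,  1.16490716e-05,  2.23985503e-04]), 'joint_torque': array([ 4.79190086e-03, -5.97755420e+01,  1.61399625e+00, -2.81953919e+01,
        1.28504782e-02,  4.94391716e-03,  2.40213711e-05]), 'eef_pos': array([0.17263137, 0.65195922, 0.19162685]), 'tool_rot': array([-2.91610844e-05,  1.29031495e-01,  9.91640172e-01, -8.00972488e-04]), 'contact_force': array([-0.1762369 , -1.34213769, -0.84798012]), 'torque': array([-0.09250108,  0.00751918, -0.00579426]), 'grasp_force': 0.0, 'gripper_width': 0.9999280955577872} 0.0187
```

View pics/top0.png

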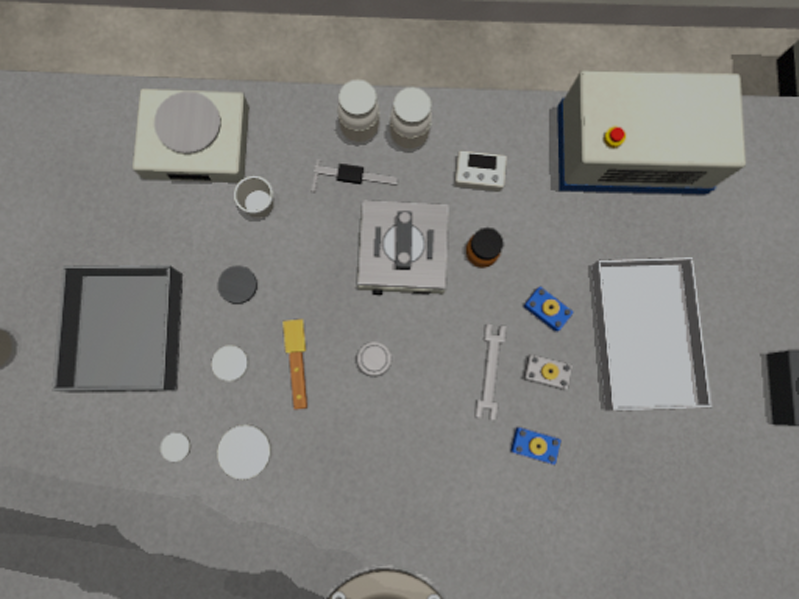

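View pics/scene0.png

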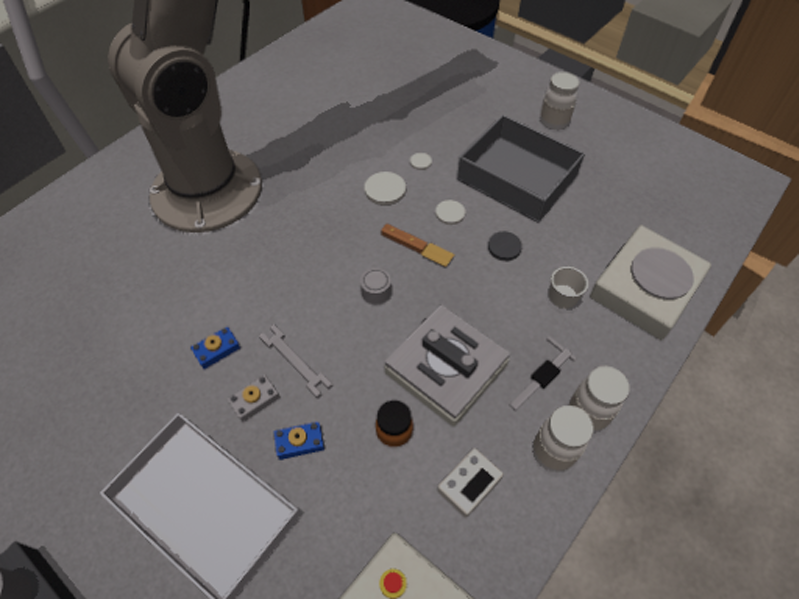

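The top view shows the candidates, as pixels in the 1.56x picture:
- **Sample:** white discs at (229,363) medium, (175,447) small and (244,452) large. I choose the medium one.
- **Die:** bare steel at (549,371), blue at (549,307) and (537,446). I choose the steel one.
- **Weight:** (374,359). The white jars at (357,105) and (411,113) are not it.
- **Base:** dark disc at (237,285).
- **Also there:** scraper at (296,364), spanner at (490,372) and clamp on the platen at (404,240).

```bash
cat >> h.py <<'E'
def blob(c,u,v,r,z,thr=28,mode="diff"):
    im=c["image"].astype(int); u0,v0=int(u-r),int(v-r); roi=im[max(v0,0):v0+2*r,max(u0,0):u0+2*r]
    bg=np.median(roi.reshape(-1,3)[:],axis=0) if mode=="diff" else np.array(mode)
    m=(np.abs(roi-bg).max(2)>thr).astype(np.uint8)
    n,l,s,ce=cv2.connectedComponentsWithStats(m)
    yy,xx=np.nonzero(l); k=np.argmin((yy+v0-v)**2+(xx+u0-u)**2); L=l[yy[k],xx[k]]
    cs=max(cv2.findContours((l==L).astype(np.uint8),cv2.RETR_EXTERNAL,cv2.CHAIN_APPROX_NONE)[0],key=cv2.contourArea)[:,0,:]+[max(u0,0),max(v0,0)]
    P=np.array([w(c,a,b,z)[:2] for a,b in cs],np.float32)*1000
    return P, cv2.minAreaRect(P), cv2.fitEllipse(P) if len(P)>4 else None
E
cat > m.py <<'E'
from h import *
s=1.56
c=np.load("top0.npy",allow_pickle=True).item(); d=np.load("scene0.npy",allow_pickle=True).item()
bg=[np.median(c["image"][260:330,250:300].reshape(-1,3),axis=0),np.median(d["image"][150:250,100:160].reshape(-1,3),axis=0)]
print(bg)
T=dict(base=(237,285,30,12,504,245),sample=(229,363,25,9,450,212),small=(175,447,22,9,421,160),large=(244,452,32,9,385,187),weight=(374,359,26,40,376,280),scraper=(297,380,45,18,405,238),spanner=(490,372,45,12,294,362),die=(549,371,30,22,252,395))
for k,(u,v,r,z,u2,v2) in T.items():
    for cc,a,b,g in((c,u,v,bg[0]),(d,u2,v2,bg[1])):
        P,R,E=blob(cc,a/s,b/s,r+12,z/1000,26,g)
        print(k,"rect",np.round(R[0],0),np.round(R[1],0),round(R[2],1),"ell",np.round(E[0],0),np.round(E[1],0),round(E[2]))
def pts(n,cc,z,L): print(n,[w(cc,a/s,b/s,z/1000).round(3)[:2].tolist() for a,b in L])
pts("tray top rim",c,40,[(597,262),(693,259),(709,408),(609,410)])
pts("bin rim",c,65,[(66,268),(180,267),(176,389),(57,390)])
pts("platen corners",c,45,[(363,203),(447,206),(446,290),(358,287)])
pts("stops",c,53,[(378,227),(378,257),(430,229),(430,259)])
pts("studs",c,58,[(404,217),(403,262)]); pts("studs scene",d,58,[(434,337),(465,362)])
o=c["image"]; 
A=cv2.resize(o[210:300,90:210],None,fx=4,fy=4,interpolation=3)
B=cv2.resize(o[120:210,210:300],None,fx=4,fy=4,interpolation=3); C=cv2.resize(o[180:300,300:390],None,fx=3,fy=3,interpolation=3)
W=np.zeros((720,760,3),np.uint8); W[:360,:480]=A; W[360:,:360]=B; W[360:,400:670]=C; cv2.imwrite("pics/crop.png",W[:600,:,::-1] if 0 else cv2.resize(W[:,:,::-1],None,fx=.83,fy=.83))
E
python3 m.py
```

```text
[array([131., 130., 128.]), array([115., 112., 113.])]Traceback (most recent call last):
  File "m.py", line 9, in <module>
    P,R,E=blob(cc,a/s,b/s,r+12,z/1000,26,g)
          ~~~~^^^^^^^^^^^^^^^^^^^^^^^^^^^^^
  File "h.py", line 15, in blob
    bg=np.median(roi.reshape(-1,3)[:],axis=0) if mode=="diff" else np.array(mode)
                                                 ^^^^^^^^^^^^
ValueError: The truth value of an array with more than one element is ambiguous. Use a.any() or a.all()
```

```bash
sed -i 's/if mode=="diff"/if isinstance(mode,str)/' h.py; python3 m.py
```

```text
[array([131., 130., 128.]), array([115., 112., 113.])]
base rect [568. 267.] [66. 63.] 3.6 ell [568. 267.] [65. 66.] 127
base rect [576. 264.] [63. 74.] 34.6 ell [575. 263.] [63. 72.] 28
sample rect [434. 273.] [55. 54.] 3.9 ell [435. 273.] [56. 57.] 49
sample rect [440. 269.] [57. 63.] 39.7 ell [441. 269.] [56. 62.] 42
small rect [295. 349.] [43. 45.] 5.0 ell [296. 350.] [43. 44.] 3
small rect [301. 350.] [44. 39.] 39.6 ell [301. 349.] [41. 44.] 143
large rect [290. 239.] [84. 83.] 48.0 ell [291. 239.] [83. 83.] 101
large rect [298. 237.] [85. 94.] 39.5 ell [297. 236.] [83. 95.] 44
weight rect [447.  30.] [36. 33.] 1.6 ell [447.  30.] [34. 36.] 82
weight rect [474.   7.] [56. 40.] 46.9 ell [470.  11.] [48. 52.] 146
scraper rect [436. 160.] [149.  35.] 8.0 ell [457. 162.] [ 31. 203.] 98
scraper rect [444. 153.] [154.  39.] 6.3 ell [456. 154.] [ 36. 211.] 97
spanner rect [ 433. -166.] [ 29. 155.] 83.3 ell [ 432. -167.] [ 38. 147.] 83Traceback (most recent call last):
  File "m.py", line 10, in <module>
    print(k,"rect",np.round(R[0],0),np.round(R[1],0),round(R[2],1),"ell",np.round(E[0],0),np.round(E[1],0),round(E[2]))
                                                                                  ~^^^
TypeError: 'NoneType' object is not subscriptable
```

```bash
sed -i 's/for cc,a,b,g in((c,u,v,bg\[0\]),(d,u2,v2,bg\[1\])):/for cc,a,b,g in((c,u,v,bg[0]),):/' m.py; python3 m.py | tail -9
```

```text
scraper rect [436. 160.] [149.  35.] 8.0 ell [457. 162.] [ 31. 203.] 98
spanner rect [ 433. -166.] [ 29. 155.] 83.3 ell [ 432. -167.] [ 38. 147.] 83
die rect [ 432. -256.] [78. 41.] 77.6 ell [ 433. -254.] [41. 81.] 172
tray top rim [[0.619, -0.342], [0.629, -0.504], [0.381, -0.515], [0.373, -0.353]]
bin rim [[0.575, 0.528], [0.583, 0.348], [0.387, 0.338], [0.381, 0.519]]
platen corners [[0.708, 0.056], [0.708, -0.087], [0.562, -0.087], [0.563, 0.06]]
stops [[0.664, 0.029], [0.613, 0.028], [0.664, -0.058], [0.612, -0.059]]
studs [[0.682, -0.014], [0.604, -0.014]]
studs scene [[0.609, -0.006], [0.675, -0.01]]
```

View pics/crop.png

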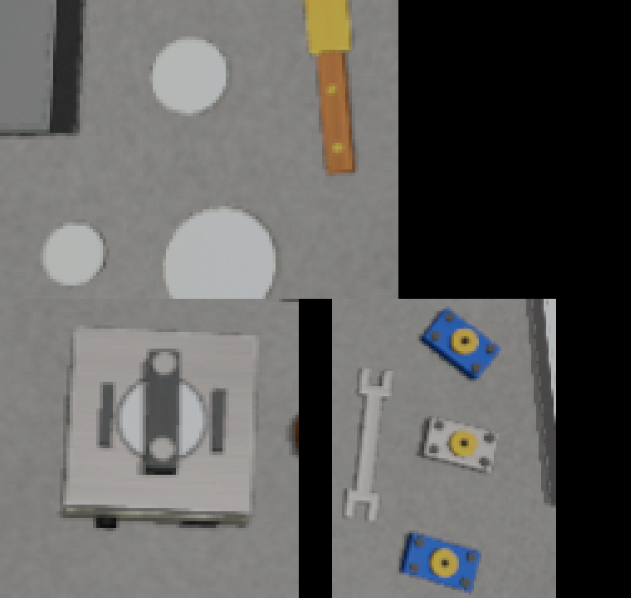

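Close crop: the middle white disc measures about 59 mm (the others about 45 and 86), so it is the sample. The steel-grey die with its brass nozzle is the right one. The clamp lies across the round mark between the stops. Next I work out the first move.

```bash
cat >> h.py <<'E'
from scipy.spatial.transform import Rotation as Ro
def plan(*targets):
    """targets (x,y,z,yawdeg of closing line) in mm; prints chained increments in tool axes of each call's start"""
    o=bot.get_obs(); p=np.array(o["eef_pos"])*1000; q=np.array(o["tool_rot"]); R=Ro.from_quat(np.r_[q[1:],q[0]])
    print("t",round(o["t"],1),"p",p.round(1),"yaw",round(np.degrees(np.arctan2(*R.as_matrix()[[1,0],1])),1),"w",round(o["gripper_width"],3),"F",np.round(o["contact_force"],1),"g",round(o["grasp_force"],1),"q7",o["q"].round(2)[[0,6]])
    for T in targets:
        x,y,z,yaw=T; c0=np.degrees(np.arctan2(*R.as_matrix()[[1,0],1])); d=(yaw-c0+90)%180-90
        a=np.radians(c0+d); Y=np.array([np.cos(a),np.sin(a),0]); Z=np.array([0,0,-1.]); N=Ro.from_matrix(np.c_[np.cross(Y,Z),Y,Z])
        s=R.inv().apply(np.array([x,y,z])-p); v=np.degrees((R.inv()*N).as_rotvec())
        print(T,"->",np.round(s,1).tolist(),np.round(v,1).tolist(),"rows>=",round(max(np.linalg.norm(s)/41,np.linalg.norm(v)/7.1),1)); R=N; p=np.array([x,y,z],float)
E
python3 - <<'E'
from h import *
c=np.load("top0.npy",allow_pickle=True).item(); d=np.load("scene0.npy",allow_pickle=True).item();s=1.56
for cc,L in((c,[(404,217),(403,262)]),(d,[(434,337),(465,362)])): print([w(cc,a/s,b/s,.077).round(3) for a,b in L])
plan((640,-14,180,90),(640,-14,55,90))
E
```

```text
[array([ 0.676, -0.013,  0.077]), array([ 0.6  , -0.013,  0.077])]
[array([ 0.615, -0.015,  0.077]), array([ 0.68 , -0.02 ,  0.077])]
t 0.1 p [172.6 652.  191.6] yaw 75.2 w 1.0 F [-0.2 -1.3 -0.8] g 0.0 q7 [-1.42 -0.08]
(640, -14, 180, 90) -> [-622.2, -524.2, 12.6] [-0.1, -0.0, -14.8] rows>= 19.8
(640, -14, 55, 90) -> [0.0, 0.0, 125.0] [0.0, 0.0, 0.0] rows>= 3.0
```

Call:
step_arm([
  [[0.1,-622,-524,12,0,0,-14.8],[0.1,-622,-524,12,0,0,-14.8],[0.1,-622,-524,12,0,0,-14.8],[0.1,-622,-524,12,0,0,-14.8],[0.1,-622,-524,12,0,0,-14.8],[0.1,-622,-524,12,0,0,-14.8],[0.1,-622,-524,12,0,0,-14.8],[0.1,-622,-524,12,0,0,-14.8],[0.1,-622,-524,12,0,0,-14.8],[0.1,-622,-524,12,0,0,-14.8]],
], force=40)

```text
t: 0.93
eef_pos: [0.4126, 0.3095, 0.1862]
tool_rot: [-0.0, 0.0, 1.0, -0.0]
contact_force: [-0.1, 0.5, 0.7]
gripper_width: 0.551
grasp_force: 0.0
```

```bash
python3 -c "
from h import *
plan((640,-14.5,170,90))"
```

```text
t 0.9 p [412.6 309.5 186.2] yaw 90.0 w 0.551 F [-0.1  0.5  0.7] g 0.0 q7 [-0.86  0.84]
(640, -14.5, 170, 90) -> [-227.5, -323.9, 16.2] [-0.0, -0.0, -0.0] rows>= 9.7
```

Call:
step_arm([
  [[0.1,-227,-324,16,0,0,0],[0.1,-227,-324,16,0,0,0],[0.1,-227,-324,16,0,0,0],[0.1,-227,-324,16,0,0,0],[0.1,-227,-324,16,0,0,0],[0.1,-227,-324,16,0,0,0],[0.1,-227,-324,16,0,0,0],[0.1,-227,-324,16,0,0,0],[0.1,-227,-324,16,0,0,0],[0.1,-227,-324,16,0,0,0]],
])

```text
t: 1.77
eef_pos: [0.6405, -0.0188, 0.1699]
tool_rot: [0.0, 0.003, 1.0, -0.001]
contact_force: [-0.6, -0.2, 1.0]
gripper_width: 0.548
grasp_force: 0.0
```

Call:
step_arm([
  [[0.1,0,0,0,0,0,0],[0.1,0,0,0,0,0,0],[0.1,0,0,0,0,0,0]],
])

```text
t: 2.02
eef_pos: [0.6382, -0.0114, 0.1698]
tool_rot: [-0.001, -0.0, 1.0, 0.0]
contact_force: [0.2, 0.9, -0.2]
gripper_width: 0.549
grasp_force: 0.0
```

```bash
python3 -c "
from h import *
plan((640,-14.5,55,90))
c=snap('top','t1.png',1.56)"
```

```text
t 2.0 p [638.2 -11.4 169.8] yaw 90.0 w 0.549 F [ 0.2  0.9 -0.2] g 0.0 q7 [-0.29  1.62]
(640, -14.5, 55, 90) -> [-1.9, -3.2, 114.8] [0.0, -0.1, 0.0] rows>= 2.8
```

View pics/t1.png

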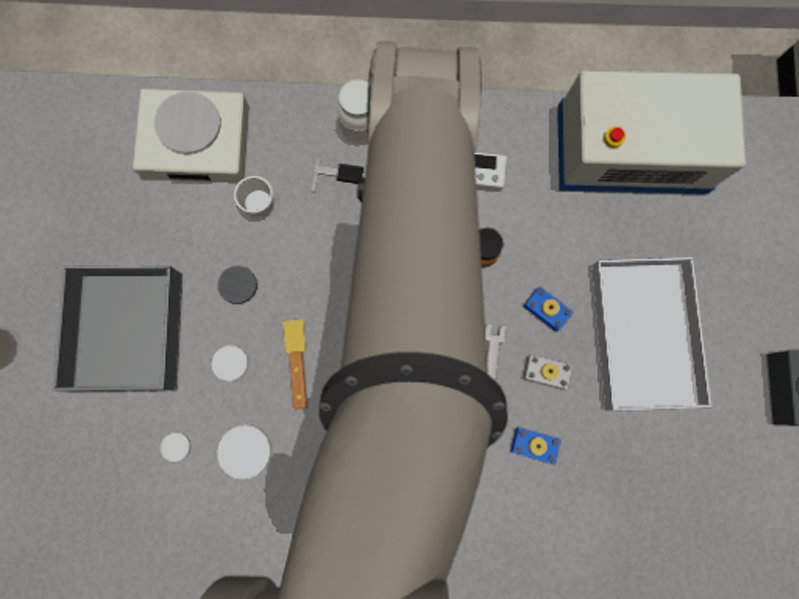

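The arm hides the station in this view, and nothing else has moved. I descend and grip the clamp.

Call:
step_arm([
  [[0.1,-2,-3,30,0,0,0],[0.1,-2,-3,60,0,0,0],[0.1,-2,-3,85,0,0,0],[0.1,-2,-3,103,0,0,0],[0.1,-2,-3,114,0,0,0],[0.1,-2,-3,115,0,0,0],[0.1,-2,-3,115,0,0,0]],
])

```text
t: 2.65
eef_pos: [0.6407, -0.0146, 0.0554]
tool_rot: [-0.0, -0.0, 1.0, 0.0]
contact_force: [0.6, 0.0, -0.2]
gripper_width: 0.549
grasp_force: 0.0
```

Call:
step_arm([
  [[-0.6,0,0,0,0,0,0],[-0.6,0,0,0,0,0,0],[-0.6,0,0,0,0,0,0],[-0.6,0,0,0,0,0,0],[-0.6,0,0,0,0,0,0],[-0.6,0,0,0,0,0,0]],
])

```text
t: 3.15
eef_pos: [0.6411, -0.0156, 0.0557]
tool_rot: [0.0, 0.0, 1.0, 0.0]
contact_force: [-1.1, -0.4, -0.7]
gripper_width: 0.202
grasp_force: 0.0
```

```bash
python3 -c "
from h import *
plan((640,-14.5,150,90),(480,400,150,90),(480,400,20,90))"
```

```text
t 3.1 p [641.1 -15.6  55.7] yaw 90.0 w 0.202 F [-1.1 -0.4 -0.7] g 0.0 q7 [-0.26  1.66]
(640, -14.5, 150, 90) -> [1.0, 1.1, -94.3] [0.0, 0.0, -0.0] rows>= 2.3
(480, 400, 150, 90) -> [160.0, 414.5, 0.0] [0.0, 0.0, 0.0] rows>= 10.8
(480, 400, 20, 90) -> [0.0, 0.0, 130.0] [0.0, 0.0, 0.0] rows>= 3.2
```

Call:
step_arm([
  [[-1,0,0,0,0,0,0],[-1,0,0,0,0,0,0],[-1,0,0,0,0,0,0],[-1,0,0,0,0,0,0],[-1,0,0,0,0,0,0]],
])

```text
t: 3.57
eef_pos: [0.6409, -0.0156, 0.0553]
tool_rot: [-0.0, 0.0, 1.0, 0.0]
contact_force: [-0.7, -0.1, -0.1]
gripper_width: -0.0
grasp_force: 0.0
```

```bash
python3 -c "
from h import *
plan()
c=snap('scene')
im=c['image'][150:330,170:410,::-1]; cv2.imwrite('pics/s2.png',cv2.resize(im,None,fx=3.3,fy=3.3,interpolation=3))"
```

```text
t 3.6 p [640.9 -15.6  55.3] yaw 90.0 w -0.0 F [-0.7 -0.1 -0.1] g 0.0 q7 [-0.26  1.66]
```

View pics/s2.png

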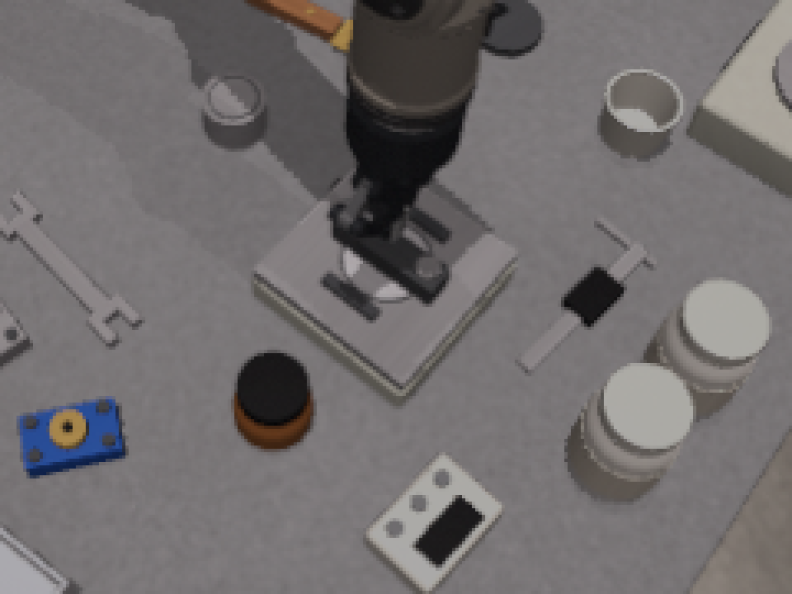

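The fingers shut on nothing. They look just to the +y side of the clamp, which has not moved. I check by projecting the TCP.

```bash
python3 -c "
from h import *
d=np.load('scene0.npy',allow_pickle=True).item();c=np.load('top0.npy',allow_pickle=True).item()
for X in [(.641,-.0156,.055),(.641,-.0156,.071),(.641,-.0156,.045),(0,0,0),(.141,0,0)]: print(X,((px(d,X)-[170,150])*3.3).round(), (px(d,X)*1.56).round(),(px(c,X)*1.56).round())
print(np.array(d['R']).round(3),c['camera_matrix'],c['dist'],d['dist'])
"
```

```text
(0.641, -0.0156, 0.055) [382. 252.] [446. 353.] [405. 241.]
(0.641, -0.0156, 0.071) [383. 242.] [446. 348.] [405. 238.]
(0.641, -0.0156, 0.045) [381. 258.] [445. 356.] [404. 243.]
(0, 0, 0) [-126.  -95.] [205. 189.] [384. 647.]
(0.141, 0, 0) [-32. -27.] [250. 221.] [386. 551.]
[[ 0.77   0.638 -0.003]
 [ 0.533 -0.646 -0.546]
 [-0.351  0.419 -0.838]] [[399.7335666    0.         249.93810345]
 [  0.         399.7335666  194.72668855]
 [  0.           0.           1.        ]] [0.03248151 0.         0.         0.         0.        ] [-0.07098839  0.          0.          0.          0.        ]
```

```bash
python3 -c "
import cv2
im=cv2.imread('pics/s2.png')[140:340,250:530]; cv2.imwrite('pics/s2z.png',cv2.convertScaleAbs(cv2.resize(im,None,fx=2.8,fy=2.8,interpolation=2),alpha=1.8,beta=10))"
```

```text
(no output)
```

View pics/s2z.png

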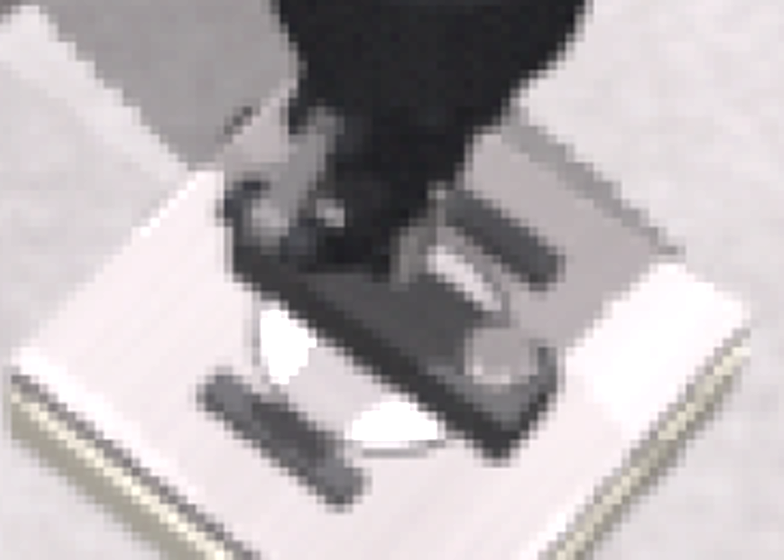

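The shut finger tips seem to sit at or above the clamp's top, with their bottom at zoom (385,270). I raise the tool and compare the tips' picture with the projected TCP.

Call:
step_arm([
  [[-1,0,0,-25,0,0,0],[-1,0,0,-50,0,0,0],[-1,0,0,-60,0,0,0],[-1,0,0,-60,0,0,0],[-1,0,0,-60,0,0,0],[-1,0,0,-60,0,0,0]],
])

```text
t: 4.12
eef_pos: [0.6399, -0.0154, 0.114]
tool_rot: [-0.001, 0.0, 1.0, 0.0]
contact_force: [-0.5, 0.2, 0.1]
gripper_width: -0.001
grasp_force: 0.0
```

```bash
python3 -c "
from h import *
plan()
c=snap('scene'); o=bot.get_obs()
X=np.array(o['eef_pos']); 
im=c['image'][140:280,210:370,::-1]; im=cv2.convertScaleAbs(cv2.resize(im,None,fx=4,fy=4,interpolation=2),alpha=1.8,beta=10)
for dz,col in((0,(0,0,255)),(.019,(0,255,0)),(.04,(255,0,0))):
  u=(px(c,X+[0,0,dz])-[210,140])*4; print(u.round()); cv2.circle(im,tuple(int(a) for a in u),3,col,1)
cv2.imwrite('pics/s3.png',im)"
```

```text
t 4.1 p [639.9 -15.4 114. ] yaw 90.0 w -0.001 F [-0.5  0.2  0.1] g 0.0 q7 [-0.27  1.64]
[308. 297.]
[310. 280.]
[313. 262.]
```

View pics/s3.png

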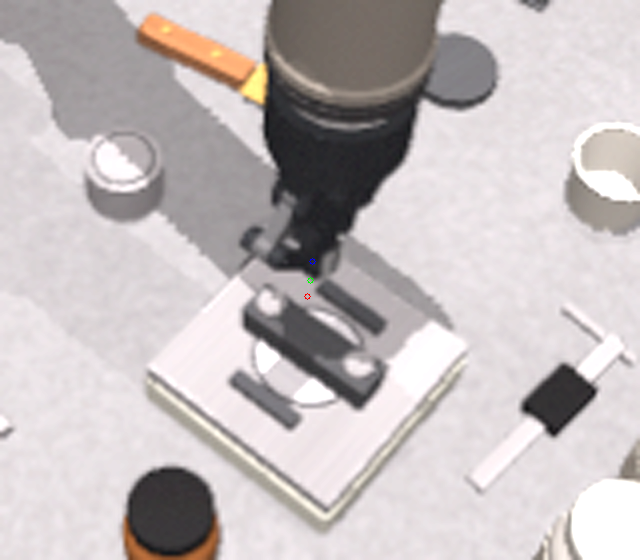

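The tips appear at (318,272), but the TCP projects to (308,297). The real tips are about 25 mm higher than reported, which explains the empty grasp. I reopen and go down in small steps, watching the force.

Call:
step_arm([
  [[0.1,0,0,20,0,0,0],[0.1,0,0,40,0,0,0],[0.1,0,0,55,0,0,0],[0.1,0,0,65,0,0,0],[0.1,0,0,70,0,0,0],[0.1,0,0,70,0,0,0]],
])

```text
t: 4.67
eef_pos: [0.6397, -0.0157, 0.0436]
tool_rot: [-0.002, 0.0, 1.0, -0.0]
contact_force: [0.8, -0.3, -1.0]
gripper_width: 0.55
grasp_force: 0.0
```

Call:
step_arm([
  [[0.1,0,0,2,0,0,0],[0.1,0,0,4,0,0,0],[0.1,0,0,4,0,0,0]],
])

```text
t: 4.92
eef_pos: [0.6413, -0.0156, 0.0418]
tool_rot: [0.0, 0.0, 1.0, 0.0]
contact_force: [-0.0, -0.3, 1.1]
gripper_width: 0.551
grasp_force: 0.0
```

Call:
step_arm([
  [[0.1,0,0,2,0,0,0],[0.1,0,0,4,0,0,0],[0.1,0,0,4,0,0,0]],
])

```text
t: 5.17
eef_pos: [0.6408, -0.0156, 0.0372]
tool_rot: [-0.0, 0.0, 1.0, 0.0]
contact_force: [-0.1, -0.1, 0.1]
gripper_width: 0.548
grasp_force: 0.0
```

Call:
step_arm([
  [[0.1,0,0,2,0,0,0],[0.1,0,0,3,0,0,0],[0.1,0,0,3,0,0,0]],
])

```text
t: 5.42
eef_pos: [0.6407, -0.0155, 0.0341]
tool_rot: [-0.0, 0.0, 1.0, 0.0]
contact_force: [-0.9, 0.2, -0.8]
gripper_width: 0.556
grasp_force: 0.0
```

Call:
step_arm([
  [[-0.3,0,0,0,0,0,0],[-0.5,0,0,0,0,0,0],[-0.7,0,0,0,0,0,0],[-0.8,0,0,0,0,0,0],[-0.8,0,0,0,0,0,0],[-0.8,0,0,0,0,0,0]],
])

```text
t: 5.92
eef_pos: [0.6409, -0.0156, 0.0344]
tool_rot: [-0.0, 0.0, 1.0, 0.0]
contact_force: [-0.5, -0.0, -0.6]
gripper_width: 0.101
grasp_force: 0.0
```

```bash
python3 -c "
from h import *
plan()
c=snap('scene'); o=bot.get_obs()
X=np.array(o['eef_pos']); 
im=c['image'][140:280,210:370,::-1]; im=cv2.convertScaleAbs(cv2.resize(im,None,fx=4.5,fy=4.2,interpolation=2),alpha=1.8,beta=10)
cv2.imwrite('pics/s4.png',im)"
```

```text
t 5.9 p [640.9 -15.6  34.4] yaw 90.0 w 0.101 F [-0.5 -0.  -0.6] g 0.0 q7 [-0.25  1.66]
```

View pics/s4.png

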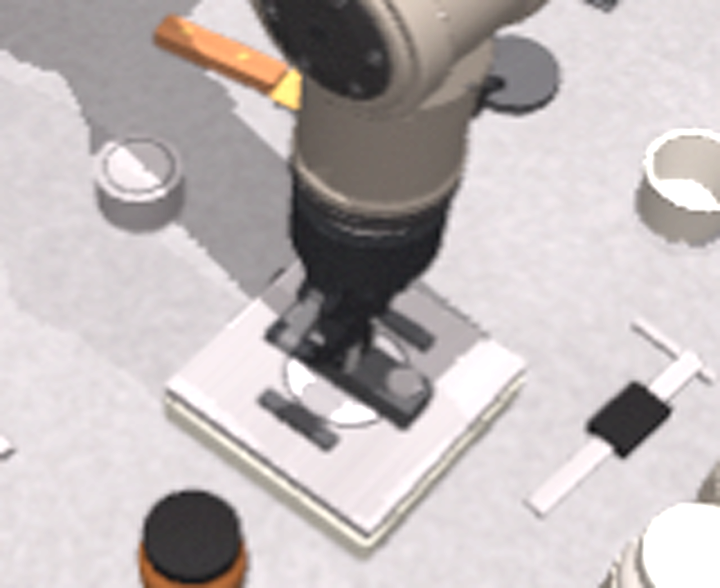

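The tips, at scene pixel (289,226), are still not around the clamp, and the clamp is untouched. I shut the fingers and probe the clamp top (z = 71) by force to get the offset.

Call:
step_arm([
  [[-1,0,0,1,0,0,0],[-1,0,0,2,0,0,0],[-1,0,0,3,0,0,0],[-1,0,0,3,0,0,0]],
])

```text
t: 6.3
eef_pos: [0.641, -0.0156, 0.0323]
tool_rot: [0.0, 0.0, 1.0, 0.0]
contact_force: [-3.4, 1.0, 8.3]
gripper_width: 0.0
grasp_force: 4.6
```

Call:
step_arm([
  [[-1,0,0,1,0,0,0],[-1,0,0,2,0,0,0],[-1,0,0,2,0,0,0]],
])

```text
t: 6.55
eef_pos: [0.641, -0.0156, 0.0323]
tool_rot: [0.0, 0.0, 1.0, 0.001]
contact_force: [-10.0, 1.1, 24.4]
gripper_width: 0.002
grasp_force: 12.0
```

Call:
step_arm([
  [[-1,0,0,1,0,0,0],[-1,0,0,2,0,0,0],[-1,0,0,2,0,0,0]],
])

```text
t: 6.8
eef_pos: [0.641, -0.0156, 0.0322]
tool_rot: [0.0, 0.001, 1.0, 0.001]
contact_force: [-15.1, 1.0, 38.3]
gripper_width: -0.002
grasp_force: 19.5
```

Call:
step_arm([
  [[-1,0,0,-10,0,0,0],[-1,0,0,-35,0,0,0],[-1,0,0,-50,0,0,0],[-1,0,0,-50,0,0,0],[-1,0,0,-50,0,0,0]],
])

```text
t: 7.22
eef_pos: [0.6415, -0.0156, 0.078]
tool_rot: [0.001, 0.0, 1.0, 0.0]
contact_force: [-0.7, -0.6, -0.5]
gripper_width: -0.0
grasp_force: 0.0
```

```bash
python3 -c "
from h import *
plan()
d=snap('scene'); np.save('d5.npy',d,allow_pickle=True)
print(w(d,289,226,.073),w(d,289.5,208,.153),w(d,289.5,208,.139))
o=bot.get_obs()['eef_pos']; print(px(d,o),px(d,o+[0,0,.039]))
im=d['image'][120:240,230:350,::-1]; im=cv2.convertScaleAbs(cv2.resize(im,None,fx=5,fy=5,interpolation=0),alpha=2.5,beta=20)
cv2.imwrite('pics/s5.png',im)"
```

```text
t 7.2 p [641.5 -15.6  78. ] yaw 90.0 w -0.0 F [-0.7 -0.6 -0.5] g 0.0 q7 [-0.26  1.65]
[ 0.65168357 -0.01834391  0.073     ] [ 0.64584693 -0.01876422  0.153     ] [ 0.6416108  -0.01128523  0.139     ]
[286.21546017 221.92859851] [287.35691668 213.95692622]
```

View pics/s5.png

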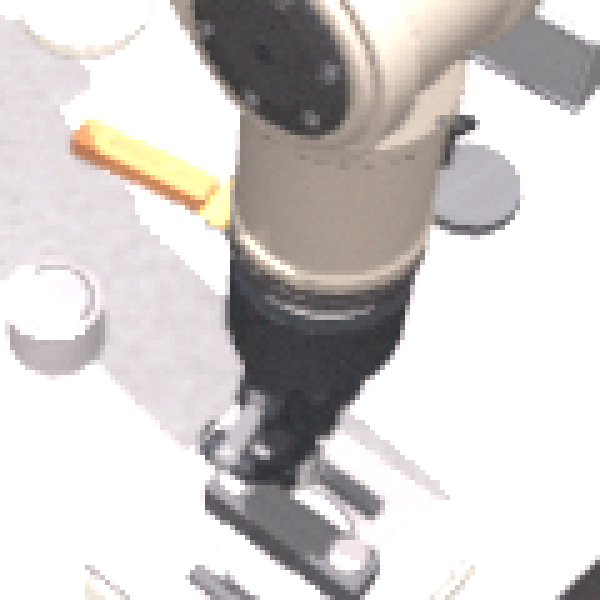

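The visible tips, at (289,217), fit a tool offset of +39 mm in z and nothing sideways. That agrees with the probe, where contact on the 71 mm clamp top came at a reported 32.3. From here true tip z = reported + 39. I retry the clamp at reported z = 15.

Call:
step_arm([
  [[0.1,0,0,0,0,0,0],[0.1,0,0,0,0,0,0],[0.1,0,0,20,0,0,0],[0.1,0,0,38,0,0,0],[0.1,0,0,50,0,0,0],[0.1,0,0,58,0,0,0],[0.1,0,0,62,0,0,0],[0.1,0,0,63,0,0,0],[0.1,0,0,63,0,0,0]],
])

```text
t: 8.02
eef_pos: [0.6412, -0.0157, 0.0145]
tool_rot: [0.0, 0.0, 1.0, -0.0]
contact_force: [0.1, -0.2, 0.4]
gripper_width: 0.553
grasp_force: 0.0
```

Call:
step_arm([
  [[-0.3,0,0,0,0,0,0],[-0.5,0,0,0,0,0,0],[-0.8,0,0,0,0,0,0],[-0.8,0,0,0,0,0,0],[-0.8,0,0,0,0,0,0],[-0.8,0,0,0,0,0,0]],
])

```text
t: 8.52
eef_pos: [0.6418, -0.0151, 0.0155]
tool_rot: [0.001, 0.0, 1.0, 0.0]
contact_force: [-0.3, 1.5, 5.7]
gripper_width: 0.291
grasp_force: 40.9
```

```bash
python3 -c "
from h import *
plan((640,-14.5,110,90),(480,400,110,90),(480,400,-21,90))"
```

```text
t 8.5 p [641.8 -15.1  15.5] yaw 90.0 w 0.291 F [-0.3  1.5  5.7] g 40.9 q7 [-0.24  1.67]
(640, -14.5, 110, 90) -> [1.7, 0.6, -94.5] [0.0, 0.1, -0.0] rows>= 2.3
(480, 400, 110, 90) -> [160.0, 414.5, 0.0] [0.0, 0.0, 0.0] rows>= 10.8
(480, 400, -21, 90) -> [0.0, 0.0, 131.0] [0.0, 0.0, 0.0] rows>= 3.2
```

The clamp is gripped (24.7 mm, 41 N). I lift it and carry it to the bin.

Call:
step_arm([
  [[-0.8,0,0,-15,0,0,0],[-0.8,0,0,-40,0,0,0],[-0.8,0,0,-70,0,0,0],[-0.8,10,20,-95,0,0,0],[-0.8,20,45,-95,0,0,0],[-0.8,30,75,-95,0,0,0],[-0.8,45,110,-95,0,0,0],[-0.8,60,145,-95,0,0,0],[-0.8,75,180,-95,0,0,0],[-0.8,90,215,-95,0,0,0]],
])

```text
t: 9.35
eef_pos: [0.5494, 0.2003, 0.1089]
tool_rot: [-0.0, 0.0, 1.0, -0.0]
contact_force: [0.8, 0.4, -2.3]
gripper_width: 0.293
grasp_force: 40.0
```

Call:
step_arm([
  [[-0.8,15,35,0,0,0,0],[-0.8,30,70,0,0,0,0],[-0.8,45,105,0,0,0,0],[-0.8,55,140,0,0,0,0],[-0.8,65,170,0,0,0,0],[-0.8,70,190,0,0,0,0],[-0.8,72,200,0,0,0,0],[-0.8,72,200,0,0,0,0],[-0.8,72,200,0,0,0,0]],
])

```text
t: 10.1
eef_pos: [0.4795, 0.3978, 0.1088]
tool_rot: [-0.0, 0.001, 1.0, -0.001]
contact_force: [-0.2, -0.8, -3.3]
gripper_width: 0.294
grasp_force: 40.0
```

```bash
python3 -c "
from h import *
plan((480,400,-20,90))"
```

```text
t 10.1 p [479.5 397.8 108.8] yaw 89.9 w 0.294 F [-0.2 -0.8 -3.3] g 40.0 q7 [-0.94  0.88]
(480, 400, -20, 90) -> [-0.6, 2.4, 128.8] [-0.1, -0.0, -0.1] rows>= 3.1
```

Call:
step_arm([
  [[-0.8,-1,2,30,0,0,0],[-0.8,-1,2,65,0,0,0],[-0.8,-1,2,95,0,0,0],[-0.8,-1,2,115,0,0,0],[-0.8,-1,2,124,0,0,0],[-0.8,-1,2,129,0,0,0],[-0.8,-1,2,129,0,0,0],[-0.05,-1,2,129,0,0,0],[-0.05,-1,2,129,0,0,0],[-0.05,-1,2,129,0,0,0]],
])

```text
t: 10.93
eef_pos: [0.4833, 0.4065, -0.0158]
tool_rot: [0.003, 0.0, 1.0, 0.005]
contact_force: [-1.1, 10.7, 6.5]
gripper_width: 0.471
grasp_force: 5.6
```

Call:
step_arm([
  [[-0.05,0,0,0,0,0,0],[-0.05,0,0,-20,0,0,0],[-0.05,0,0,-50,0,0,0],[-0.05,0,0,-90,0,0,0],[-0.05,0,0,-129,0,0,0],[-0.05,0,0,-129,0,0,0]],
])

```text
t: 11.43
eef_pos: [0.4865, 0.4026, 0.1189]
tool_rot: [0.006, 0.002, 1.0, 0.005]
contact_force: [0.6, 1.6, 0.3]
gripper_width: 0.475
grasp_force: 0.0
```

```bash
cat > m2.py <<'E'
from h import *
s=1.56
c=snap("top"); np.save("topc.npy",c,allow_pickle=True)
bg=np.median(c["image"][260:330,330:350].reshape(-1,3),axis=0)
T=dict(base=(237,285,42,12),sample=(229,363,37,9),weight=(374,359,38,40),scraper=(297,380,57,18),spanner=(490,372,60,12),die=(549,371,42,22))
for k,(u,v,r,z) in T.items():
    try:
        P,R,E=blob(c,u/s,v/s,r,z/1000,26,bg); print(k,"rect",np.round(R[0],0),np.round(R[1],0),round(R[2],1))
    except Exception as e: print(k,"?")
E
python3 m2.py; python3 -c "
from h import *
plan()
c=np.load('topc.npy',allow_pickle=True).item()
# platen mark: white disc blob between stops
im=c['image'][120:200,225:295]; g=im.min(2); 
cv2.imwrite('pics/t6.png',cv2.resize(np.hstack([im[:,:,::-1], c['image'][160:240,20:130,::-1]]),None,fx=4,fy=4,interpolation=2))"
```

```text
base rect [568. 267.] [66. 63.] 3.6
sample rect [434. 273.] [55. 54.] 3.9
weight rect [447.  30.] [36. 33.] 1.6
scraper rect [436. 160.] [150.  35.] 8.0
spanner rect [ 433. -166.] [ 29. 155.] 83.5
die rect [ 432. -256.] [77. 41.] 77.6
t 11.5 p [485.  401.7 115.5] yaw 89.8 w 0.472 F [-0.1  0.3  0.1] g 0.0 q7 [-0.94  0.88]
```

View pics/t6.png

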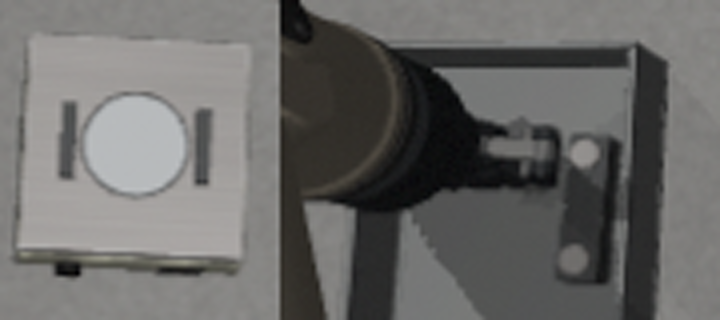

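Platen mark seen at about (258.5,155.8), with the stops to either side. The clamp lies in the bin near its right wall. Nothing else has moved. Next is the die.

```bash
python3 - <<'E'
from h import *
c=np.load('topc.npy',allow_pickle=True).item()
print("clamp",w(c,96.25,198,.037),w(c,93.5,225,.037))
print("bin floor px->", [w(c,*p,.005).round(3) for p in((75/1.56+3,277/1.56),(168/1.56,277/1.56),(168/1.56,388/1.56))])
print("mark click",w(c,258.5,155.75,.045),"stops mid",w(c,258.75,155.9,.053))
g=cv2.resize(c["image"][125:185,230:287],None,fx=8,fy=8,interpolation=cv2.INTER_CUBIC).min(2)
H=cv2.HoughCircles(cv2.GaussianBlur(g,(0,0),4),cv2.HOUGH_GRADIENT,1,200,param1=60,param2=15,minRadius=95,maxRadius=125)
h=H[0,0]; u,v=(h[0]+.5)/8-.5+230,(h[1]+.5)/8-.5+125; print("hough",u,v,h[2]/8,w(c,u,v,.045))
plan((455,150,110,39),(432,-256,60,-12.4))
E
```

```text
clamp [0.5169321  0.39979248 0.037     ] [0.44747878 0.40015241 0.037     ]
bin floor px-> [array([0.573, 0.534, 0.005]), array([0.578, 0.387, 0.005]), array([0.39 , 0.37 , 0.005])]
mark click [ 0.64044413 -0.01393073  0.045     ] stops mid [ 0.6378181  -0.01431676  0.053     ]Traceback (most recent call last):
  File "<stdin>", line 8, in <module>
TypeError: 'NoneType' object is not subscriptable
```

```bash
python3 - <<'E'
from h import *
c=np.load('topc.npy',allow_pickle=True).item();s=1.56
print("bin",[w(c,a/s,b/s,.065).round(3)[:2] for a,b in((66,268),(170,268),(168,388),(57,390))])
print("bin base outer right",[w(c,a/s,b/s,0).round(3)[:2] for a,b in((181,267),(177,388))])
print("tray",[w(c,a/s,b/s,.04).round(3)[:2] for a,b in((604,262),(693,259),(709,408),(616,410))],"base left",[w(c,a/s,b/s,0).round(3)[:2] for a,b in((596,262),(607,410))])
plan((455,150,110,39),(432,-256,60,-12.4))
E
```

```text
bin [array([0.575, 0.528]), array([0.58 , 0.364]), array([0.388, 0.35 ]), array([0.381, 0.519])]
bin base outer right [array([0.598, 0.368]), array([0.39 , 0.357])]
tray [array([ 0.619, -0.354]), array([ 0.629, -0.504]), array([ 0.381, -0.515]), array([ 0.373, -0.365])] base left [array([ 0.629, -0.354]), array([ 0.373, -0.365])]
t 11.5 p [485.  401.7 115.5] yaw 89.8 w 0.472 F [-0.1  0.3  0.1] g 0.0 q7 [-0.94  0.88]
(455, 150, 110, 39) -> [28.9, -251.8, 3.5] [0.6, 0.3, 50.8] rows>= 7.1
(432, -256, 60, -12.4) -> [-301.0, -273.4, 50.0] [0.0, 0.0, 51.4] rows>= 10.0
```

Call:
step_arm([
  [[0.4,4,-36,0,0.6,0.3,7],[0.4,8,-72,0,0.6,0.3,14],[0.4,12,-108,0,0.6,0.3,21],[0.4,16,-144,1,0.6,0.3,28],[0.4,20,-180,2,0.6,0.3,35],[0.4,24,-216,3,0.6,0.3,42],[0.4,29,-252,3,0.6,0.3,49],[0.4,29,-252,3,0.6,0.3,50.8],[0.4,29,-252,3,0.6,0.3,50.8]],
])

```text
t: 12.23
eef_pos: [0.4507, 0.1455, 0.1064]
tool_rot: [-0.003, 0.433, 0.901, -0.005]
contact_force: [0.2, 0.4, 1.2]
gripper_width: 0.702
grasp_force: 0.0
```

Call:
step_arm([
  [[0.4,-30,-27,0,0,0,5.1],[0.4,-60,-55,0,0,0,10.3],[0.4,-90,-82,0,0,0,15.4],[0.4,-120,-109,0,0,0,20.6],[0.4,-150,-137,0,0,0,25.7],[0.4,-181,-164,0,0,0,30.8],[0.4,-211,-191,5,0,0,36],[0.4,-241,-219,15,0,0,41.1],[0.4,-271,-246,30,0,0,46.3],[0.4,-301,-273,45,0,0,51.4]],
])

```text
t: 13.07
eef_pos: [0.4299, -0.2554, 0.0652]
tool_rot: [0.001, 0.779, 0.627, -0.005]
contact_force: [1.2, 0.6, 0.5]
gripper_width: 0.692
grasp_force: 0.0
```

Call:
step_arm([
  [[0.4,0,0,0,0,0,0],[0.4,0,0,0,0,0,0],[0.4,0,0,0,0,0,0]],
])

```text
t: 13.32
eef_pos: [0.4293, -0.2533, 0.0652]
tool_rot: [-0.0, 0.778, 0.628, -0.006]
contact_force: [-0.4, -0.1, -0.8]
gripper_width: 0.7
grasp_force: 0.0
```

```bash
python3 -c "
from h import *
plan((432,-256,-34,-12.4))"
```

```text
t 13.3 p [ 429.3 -253.3   65.2] yaw -12.2 w 0.7 F [-0.4 -0.1 -0.8] g 0.0 q7 [-0.17  0.62]
(432, -256, -34, -12.4) -> [-1.3, 4.0, 99.2] [-0.5, 0.5, 0.2] rows>= 2.4
```

Call:
step_arm([
  [[0.4,-1,4,30,-0.5,0.5,0.2],[0.4,-1,4,55,-0.5,0.5,0.2],[0.4,-1,4,75,-0.5,0.5,0.2],[0.4,-1,4,88,-0.5,0.5,0.2],[0.4,-1,4,95,-0.5,0.5,0.2],[0.4,-1,4,98,-0.5,0.5,0.2],[0.4,-1,4,98,-0.5,0.5,0.2]],
])

```text
t: 13.9
eef_pos: [0.4327, -0.2549, -0.0324]
tool_rot: [0.0, 0.779, 0.627, 0.001]
contact_force: [-0.5, 0.2, 0.9]
gripper_width: 0.703
grasp_force: 0.0
```

Call:
step_arm([
  [[0.2,0,0,0,0,0,0],[-0.1,0,0,0,0,0,0],[-0.4,0,0,0,0,0,0],[-0.6,0,0,0,0,0,0],[-0.6,0,0,0,0,0,0],[-0.6,0,0,0,0,0,0],[-0.6,0,0,0,0,0,0]],
])

```text
t: 14.48
eef_pos: [0.4343, -0.2564, -0.031]
tool_rot: [0.002, 0.779, 0.627, 0.002]
contact_force: [3.4, -0.9, 5.6]
gripper_width: 0.481
grasp_force: 40.7
```

```bash
python3 -c "
from h import *
plan((432,-256,90,-12.4),(470,110,90,-5),(482,470,90,2.5),(482,470,-25,2.5))"
```

```text
t 14.5 p [ 434.3 -256.4  -31. ] yaw -12.4 w 0.481 F [ 3.4 -0.9  5.6] g 40.7 q7 [-0.01  0.78]
(432, -256, 90, -12.4) -> [-0.1, -1.7, -121.0] [0.3, 0.0, 0.0] rows>= 3.0
(470, 110, 90, -5) -> [365.6, -41.5, 0.0] [0.0, 0.0, -7.4] rows>= 9.0
(482, 470, 90, 2.5) -> [359.7, -19.4, 0.0] [0.0, 0.0, -7.5] rows>= 8.8
(482, 470, -25, 2.5) -> [0.0, 0.0, 115.0] [0.0, 0.0, 0.0] rows>= 2.8
```

The die is gripped at 41 mm. I carry it to the bin.

Call:
step_arm([
  [[-0.6,0,-2,-20,0,0,0],[-0.6,0,-2,-50,0,0,0],[-0.6,0,-2,-85,0,0,0],[-0.6,0,-2,-115,0,0,0],[-0.6,0,-2,-121,0,0,0],[-0.6,0,-2,-121,0,0,0]],
])

```text
t: 14.98
eef_pos: [0.4314, -0.2557, 0.0904]
tool_rot: [0.002, 0.779, 0.627, 0.002]
contact_force: [0.6, -0.1, -4.0]
gripper_width: 0.476
grasp_force: 43.2
```

Call:
step_arm([
  [[-0.6,25,-3,0,0,0,0],[-0.6,62,-7,0,0,0,-1],[-0.6,100,-11,0,0,0,-2],[-0.6,138,-16,0,0,0,-3],[-0.6,176,-20,0,0,0,-4],[-0.6,214,-24,0,0,0,-5],[-0.6,252,-28,0,0,0,-6],[-0.6,290,-33,0,0,0,-7],[-0.6,328,-37,0,0,0,-7.4],[-0.6,366,-41,0,0,0,-7.4]],
])

```text
t: 15.82
eef_pos: [0.4669, 0.1125, 0.0869]
tool_rot: [-0.0, 0.737, 0.676, -0.001]
contact_force: [1.3, 0.4, -2.5]
gripper_width: 0.481
grasp_force: 43.2
```

Call:
step_arm([
  [[-0.6,40,-2,0,0,0,-1],[-0.6,80,-4,0,0,0,-2],[-0.6,120,-6,0,0,0,-3],[-0.6,160,-9,0,0,0,-4],[-0.6,200,-11,0,0,0,-5],[-0.6,240,-13,0,0,0,-6],[-0.6,280,-15,0,0,0,-7.5],[-0.6,320,-17,0,0,0,-7.5],[-0.6,348,-19,0,0,0,-7.5],[-0.6,360,-19,0,0,0,-7.5]],
])

```text
t: 16.65
eef_pos: [0.4778, 0.4766, 0.0851]
tool_rot: [-0.001, 0.689, 0.724, -0.001]
contact_force: [-1.2, 0.8, -2.4]
gripper_width: 0.479
grasp_force: 43.1
```

Call:
step_arm([
  [[-0.6,0,0,0,0,0,0],[-0.6,0,0,0,0,0,0],[-0.6,0,0,0,0,0,0]],
])

```text
t: 16.9
eef_pos: [0.4812, 0.4682, 0.0869]
tool_rot: [0.001, 0.692, 0.721, -0.001]
contact_force: [0.8, -1.6, -2.9]
gripper_width: 0.481
grasp_force: 43.1
```

```bash
python3 -c "
from h import *
plan((482,470,-22,2.5))"
```

```text
t 16.9 p [481.2 468.2  86.9] yaw 2.3 w 0.481 F [ 0.8 -1.6 -2.9] g 43.1 q7 [-1.27 -0.47]
(482, 470, -22, 2.5) -> [2.1, 0.9, 108.9] [-0.0, 0.2, -0.2] rows>= 2.7
```

Call:
step_arm([
  [[-0.6,2,1,30,0,0,0],[-0.6,2,1,60,0,0,0],[-0.6,2,1,85,0,0,0],[-0.6,2,1,100,0,0,0],[-0.6,2,1,107,0,0,0],[-0.6,2,1,109,0,0,0],[-0.6,2,1,109,0,0,0],[0.2,2,1,109,0,0,0],[0.2,2,1,109,0,0,0],[0.2,2,1,109,0,0,0]],
])

```text
t: 17.73
eef_pos: [0.4835, 0.4741, -0.0188]
tool_rot: [0.001, 0.692, 0.722, 0.002]
contact_force: [0.0, 0.6, 0.9]
gripper_width: 0.599
grasp_force: 0.0
```

Call:
step_arm([
  [[0.2,0,0,0,0,0,0],[0.2,0,0,-20,0,0,0],[0.2,0,0,-55,0,0,0],[0.2,0,0,-95,0,0,0],[0.2,0,0,-125,0,0,0],[1,0,0,-125,0,0,0],[1,0,0,-125,0,0,0]],
])

```text
t: 18.32
eef_pos: [0.4835, 0.4743, 0.1072]
tool_rot: [0.0, 0.692, 0.722, 0.003]
contact_force: [-0.8, 0.9, -0.5]
gripper_width: 0.86
grasp_force: 0.0
```

```bash
python3 m2.py; python3 -c "
from h import *
plan((568,267,20,0),(568,267,-32,0))"
```

```text
base rect [568. 267.] [66. 63.] 3.6
sample rect [434. 273.] [55. 54.] 3.9
weight rect [447.  30.] [36. 33.] 1.6
scraper rect [436. 160.] [149.  35.] 8.0
spanner rect [ 433. -166.] [ 29. 156.] 83.3
die rect [ 539. -262.] [75. 50.] 52.3
t 18.4 p [482.2 473.5 105.2] yaw 2.5 w 0.94 F [-0.2  0.5 -0.5] g 0.0 q7 [-1.28 -0.48]
(568, 267, 20, 0) -> [-210.2, 76.6, 85.1] [0.1, -0.1, 2.5] rows>= 5.8
(568, 267, -32, 0) -> [0.0, 0.0, 52.0] [0.0, 0.0, 0.0] rows>= 1.3
```

Call:
step_arm([
  [[1,-36,13,0,0,0,1],[1,-73,27,10,0,0,2.5],[1,-110,40,30,0,0,2.5],[1,-146,53,50,0,0,2.5],[1,-180,66,70,0,0,2.5],[1,-203,74,82,0,0,2.5],[1,-210,77,85,0,0,2.5],[1,-210,77,85,0,0,2.5],[1,-210,77,85,0,0,2.5]],
])

```text
t: 19.12
eef_pos: [0.5675, 0.2669, 0.0186]
tool_rot: [0.0, 0.707, 0.707, -0.0]
contact_force: [-0.2, 0.4, 0.6]
gripper_width: 1.001
grasp_force: 0.0
```

Call:
step_arm([
  [[1,0,0,20,0,0,0],[1,0,0,40,0,0,0],[1,0,0,50,0,0,0],[1,0,0,57,0,0,0],[1,0,0,60,0,0,0],[1,0,0,60,0,0,0]],
])

```text
t: 19.62
eef_pos: [0.568, 0.2674, -0.0406]
tool_rot: [0.0, 0.707, 0.707, 0.0]
contact_force: [0.0, 0.3, 0.3]
gripper_width: 1.003
grasp_force: 0.0
```

```bash
python3 -c "
from h import *
plan((568,267,-45,0))"
```

```text
t 19.6 p [568.  267.4 -40.6] yaw 0.0 w 1.003 F [0.  0.3 0.3] g 0.0 q7 [-0.89 -0.08]
(568, 267, -45, 0) -> [-0.4, -0.0, 4.4] [0.1, 0.0, 0.0] rows>= 0.1
```

Down 4 mm more, then close.

Call:
step_arm([
  [[1,0,0,2,0,0,0],[1,0,0,4,0,0,0],[1,0,0,4,0,0,0]],
])

```text
t: 19.87
eef_pos: [0.5686, 0.2667, -0.0442]
tool_rot: [0.001, 0.707, 0.707, 0.001]
contact_force: [1.2, -0.1, -0.6]
gripper_width: 1.001
grasp_force: 0.0
```

Call:
step_arm([
  [[0.8,0,0,0,0,0,0],[0.6,0,0,0,0,0,0],[0.3,0,0,0,0,0,0],[0.2,0,0,0,0,0,0],[0.2,0,0,0,0,0,0],[0.2,0,0,0,0,0,0]],
])

```text
t: 20.37
eef_pos: [0.5698, 0.2667, -0.0432]
tool_rot: [0.001, 0.707, 0.707, 0.002]
contact_force: [-0.0, -0.7, 6.3]
gripper_width: 0.753
grasp_force: 43.1
```

```bash
python3 -c "
from h import *
plan((568,267,40,0),(638.5,-14.5,40,0),(638.5,-14.5,5,0))"
```

```text
t 20.4 p [569.8 266.7 -43.2] yaw -0.1 w 0.753 F [-0.  -0.7  6.3] g 43.1 q7 [-0.89 -0.08]
(568, 267, 40, 0) -> [0.4, -1.5, -83.2] [0.2, -0.0, -0.1] rows>= 2.0
(638.5, -14.5, 40, 0) -> [-281.5, 70.5, 0.0] [0.0, 0.0, 0.0] rows>= 7.1
(638.5, -14.5, 5, 0) -> [0.0, 0.0, 35.0] [0.0, 0.0, 0.0] rows>= 0.9
```

Call:
step_arm([
  [[0.2,0,-1,-15,0,0,0],[0.2,0,-1,-45,0,0,0],[0.2,0,-1,-75,0,0,0],[0.2,0,-1,-83,0,0,0],[0.2,0,-1,-83,0,0,0],[0.2,0,-1,-83,0,0,0]],
])

```text
t: 20.87
eef_pos: [0.5666, 0.2668, 0.0384]
tool_rot: [0.0, 0.707, 0.707, 0.0]
contact_force: [0.1, 0.3, -3.2]
gripper_width: 0.752
grasp_force: 46.3
```

```bash
python3 - <<'E'
from h import *
c0=np.load('topc.npy',allow_pickle=True).item(); c=snap('top'); np.save('top7.npy',c,allow_pickle=True)
for cc in(c0,c):
    f=cc["image"].astype(int)[138:174,242:276]; d=f[:,:,2]-f[:,:,0]
    m=(d>np.percentile(d,30)+4).astype(np.uint8); n,l,s,ce=cv2.connectedComponentsWithStats(m); k=1+np.argmax(s[1:,4]); u,v=ce[k]+[242,138]
    cs=max(cv2.findContours((l==k).astype(np.uint8),0,1)[0],key=cv2.contourArea)[:,0]; e=cv2.fitEllipse(cs); print(s[k],u,v,w(cc,u,v,.045),w(cc,e[0][0]+242,e[0][1]+138,.045),e[1])
plan((639,-14.5,40,0),(639,-14.5,5,0))
E
```

```text
[  3   5  27  26 540] 258.43518518518516 155.75555555555556 [ 0.64042365 -0.01376078  0.045     ] [ 0.64039259 -0.01374828  0.045     ] (24.99964141845703, 25.693647384643555)
[  4   5  26  26 537] 258.463687150838 155.75418994413408 [ 0.64042973 -0.01383558  0.045     ] [ 0.6404037  -0.01384468  0.045     ] (24.928205490112305, 25.614831924438477)
t 20.9 p [565.9 266.5  37.4] yaw -0.0 w 0.755 F [-0.2 -0.5 -3.1] g 46.3 q7 [-0.95 -0.14]
(639, -14.5, 40, 0) -> [-281.0, 73.1, -2.4] [-0.0, 0.1, -0.0] rows>= 7.1
(639, -14.5, 5, 0) -> [0.0, 0.0, 35.0] [0.0, 0.0, 0.0] rows>= 0.9
```

Mark centre measured at (640.4, -13.8). I carry the base over it.

Call:
step_arm([
  [[0.2,-30,8,-3,0,0,0],[0.2,-65,17,-3,0,0,0],[0.2,-102,27,-3,0,0,0],[0.2,-140,36,-3,0,0,0],[0.2,-178,46,-3,0,0,0],[0.2,-215,56,-3,0,0,0],[0.2,-248,65,-3,0,0,0],[0.2,-270,71,-3,0,0,0],[0.2,-281,74,-3,0,0,0],[0.2,-281,74,-3,0,0,0]],
])

```text
t: 21.75
eef_pos: [0.6402, -0.0185, 0.0403]
tool_rot: [0.001, 0.709, 0.705, -0.001]
contact_force: [-0.2, 0.4, -3.3]
gripper_width: 0.749
grasp_force: 46.1
```

Call:
step_arm([
  [[0.2,0,0,0,0,0,0],[0.2,0,0,0,0,0,0],[0.2,0,0,0,0,0,0],[0.2,0,0,0,0,0,0]],
])

```text
t: 22.08
eef_pos: [0.6408, -0.012, 0.0414]
tool_rot: [0.0, 0.706, 0.708, 0.001]
contact_force: [0.1, -0.2, -2.6]
gripper_width: 0.75
grasp_force: 46.1
```

```bash
python3 -c "
from h import *
plan((640.5,-14,4,0))"
```

```text
t 22.1 p [640.8 -12.   41.4] yaw 0.1 w 0.75 F [ 0.1 -0.2 -2.6] g 46.1 q7 [-0.47  0.31]
(640.5, -14, 4, 0) -> [-2.0, -0.3, 37.4] [0.0, -0.0, 0.1] rows>= 0.9
```

Call:
step_arm([
  [[0.2,-2,0,10,0,0,0],[0.2,-2,0,20,0,0,0],[0.2,-2,0,28,0,0,0],[0.2,-2,0,34,0,0,0],[0.2,-2,0,37,0,0,0],[0.2,-2,0,37,0,0,0],[0.2,-2,0,37,0,0,0]],
])

```text
t: 22.67
eef_pos: [0.6411, -0.0166, 0.0045]
tool_rot: [0.001, 0.707, 0.707, 0.0]
contact_force: [0.3, -0.0, -2.6]
gripper_width: 0.746
grasp_force: 46.2
```

```bash
python3 -c "
from h import *
plan((640.5,-14,2,0))"
```

```text
t 22.7 p [641.1 -16.6   4.5] yaw -0.0 w 0.746 F [ 0.3 -0.  -2.6] g 46.2 q7 [-0.44  0.34]
(640.5, -14, 2, 0) -> [2.6, -0.6, 2.5] [0.1, 0.0, -0.0] rows>= 0.1
```

Call:
step_arm([
  [[0.2,2,0,0,0,0,0],[0.2,2,0,1,0,0,0],[0.2,2,0,2,0,0,0],[0.2,2,0,2,0,0,0],[0.2,2,0,2,0,0,0]],
])

```text
t: 23.08
eef_pos: [0.6412, -0.0144, 0.0028]
tool_rot: [0.001, 0.707, 0.707, 0.0]
contact_force: [0.8, -1.0, -2.4]
gripper_width: 0.747
grasp_force: 46.2
```

```bash
python3 -c "
from h import *
plan((640.5,-14,2,0))"
```

```text
t 23.1 p [641.2 -14.4   2.8] yaw -0.0 w 0.747 F [ 0.8 -1.  -2.4] g 46.2 q7 [-0.45  0.34]
(640.5, -14, 2, 0) -> [0.4, -0.7, 0.8] [0.1, 0.0, -0.0] rows>= 0.0
```

Call:
step_arm([
  [[0.2,0,0,1,0,0,0],[0.2,0,0,1,0,0,0],[0.5,0,0,1,0,0,0],[0.8,0,0,1,0,0,0],[1,0,0,1,0,0,0],[1,0,0,1,0,0,0],[1,0,0,-20,0,0,0],[1,0,0,-50,0,0,0],[1,0,0,-70,0,0,0],[1,0,0,-70,0,0,0]],
])

```text
t: 23.92
eef_pos: [0.6444, -0.0151, 0.0774]
tool_rot: [0.003, 0.707, 0.707, 0.003]
contact_force: [0.8, -0.2, -0.2]
gripper_width: 0.998
grasp_force: 0.0
```

```bash
python3 -c "
from h import *
plan((435,273,60,0),(435,273,-44,0))"
```

```text
t 23.9 p [644.4 -15.1  77.4] yaw -0.1 w 0.998 F [ 0.8 -0.2 -0.2] g 0.0 q7 [-0.49  0.29]
(435, 273, 60, 0) -> [287.9, -209.8, 15.5] [0.5, 0.0, -0.1] rows>= 8.7
(435, 273, -44, 0) -> [0.0, 0.0, 104.0] [0.0, 0.0, 0.0] rows>= 2.5
```

Call:
step_arm([
  [[1,33,-24,0,0.5,0,0],[1,66,-48,0,0.5,0,0],[1,99,-72,0,0.5,0,0],[1,132,-96,0,0.5,0,0],[1,165,-120,0,0.5,0,0],[1,198,-144,5,0.5,0,0],[1,231,-168,10,0.5,0,0],[1,264,-192,15,0.5,0,0],[1,288,-210,15,0.5,0,0],[1,288,-210,15,0.5,0,0]],
])

```text
t: 24.75
eef_pos: [0.4261, 0.2799, 0.0562]
tool_rot: [-0.004, 0.704, 0.711, -0.003]
contact_force: [-0.5, -0.1, -0.1]
gripper_width: 0.997
grasp_force: 0.0
```

Call:
step_arm([
  [[1,0,0,0,0,0,0],[1,0,0,0,0,0,0],[1,0,0,0,0,0,0]],
])

```text
t: 25.0
eef_pos: [0.4322, 0.2723, 0.0574]
tool_rot: [-0.002, 0.708, 0.706, -0.003]
contact_force: [1.0, -0.7, 0.5]
gripper_width: 1.004
grasp_force: 0.0
```

```bash
cat > b.py <<'E'
from h import *
plan((435,273,-46,0))
c=snap('top'); np.save('top8.npy',c,allow_pickle=True)
f=c["image"].astype(int)[138:174,242:276]; m=(f.max(2)<105).astype(np.uint8)
n,l,s,ce=cv2.connectedComponentsWithStats(m); k=1+np.argmax(s[1:,4]); print(s[k])
cs=max(cv2.findContours((l==k).astype(np.uint8),0,1)[0],key=cv2.contourArea)[:,0]; e=cv2.fitEllipse(cs)
print("base",w(c,ce[k][0]+242,ce[k][1]+138,.057),w(c,e[0][0]+242,e[0][1]+138,.057),e[1])
cv2.imwrite('pics/t8.png',cv2.resize(c['image'][90:290,30:300,::-1],None,fx=2.9,fy=2.9,interpolation=2))
E
python3 b.py
```

```text
t 25.0 p [432.2 272.3  57.4] yaw -0.2 w 1.004 F [ 1.  -0.7  0.5] g 0.0 q7 [-1.16 -0.3 ]
(435, 273, -46, 0) -> [0.8, 3.5, 103.4] [-0.4, 0.0, -0.2] rows>= 2.5
[  4   6  26  25 515]
base [ 0.63693131 -0.01225301  0.057     ] [ 0.63692533 -0.01226927  0.057     ] (24.467960357666016, 25.021238327026367)
```

View pics/t8.png

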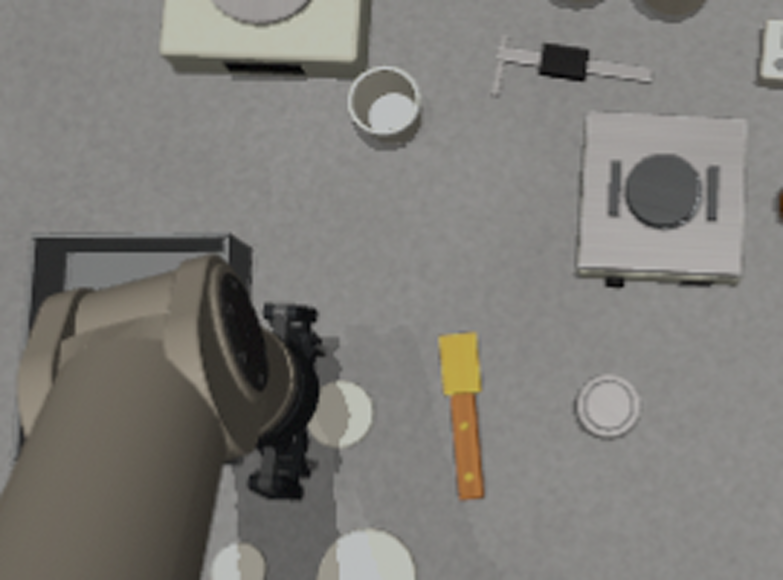

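```bash
cat >> h.py <<'E'
def cylfit(c,cu,cv_,z0,h,r,x0):
    """xy (m) of an upright cylinder whose silhouette centroid is at pixel cu,cv_"""
    x=np.array(x0,float); a=np.linspace(0,2*np.pi,48,endpoint=False)
    def cen(x):
        P=np.array([px(c,(x[0]+r*np.cos(t),x[1]+r*np.sin(t),z)) for t in a for z in(z0,z0+h)],np.float32)
        m=cv2.moments(cv2.convexHull(P)); return np.array([m["m10"],m["m01"]])/m["m00"],m["m00"]
    for _ in range(3):
        d=np.array([cu,cv_])-cen(x)[0]; zz=z0+h/2
        q=w(c,*(px(c,(x[0],x[1],zz))+d),zz); x=q[:2]
    return x.round(4),cen(x)[1]
E
python3 - <<'E'
from h import *
def cent(c,u0,v0,u1,v1,test):
    f=c["image"].astype(int)[v0:v1,u0:u1]; m=test(f).astype(np.uint8); n,l,s,ce=cv2.connectedComponentsWithStats(m); k=1+np.argmax(s[1:,4]); return ce[k]+[u0,v0],s[k]
c8=np.load('top8.npy',allow_pickle=True).item(); c0=np.load('topc.npy',allow_pickle=True).item()
for nm,c,b,t,z0,h,r,x0 in(("base placed",c8,(242,138,276,174),lambda f:f.max(2)<105,.045,.012,.033,(.64,-.014)),
 ("base start",c0,(132,160,172,205),lambda f:f.max(2)<105,0,.012,.033,(.568,.267)),
 ("sample",c0,(125,212,172,254),lambda f:f.min(2)>165,0,.009,.030,(.435,.273)),
 ("weight",c0,(222,212,258,248),lambda f:np.abs(f-[131,130,128]).max(2)>18,0,.04,.028,(.447,.03))):
    p,s=cent(c,*b,t); print(nm,p,s,cylfit(c,*p,z0,h,r,x0))
E
```

```text
base placed [258.01165049 155.79029126] [  4   6  26  25 515] (array([ 0.6385, -0.0124]), 516.0433451979188)
base start [151.81010101 182.23434343] [  8  10  25  25 495] (array([0.5689, 0.2685]), 504.18787463917397)
sample [146.46493506 232.24415584] [ 11  10  22  22 385] (array([0.4352, 0.2735]), 434.8662574192276)
weight [238.98392283 230.09646302] [  5   7  24  23 311] (array([0.4454, 0.0314]), 393.5880075772293)
```

Base placed at (638.5, -12.4) against the mark at (640.4, -13.8), about 2 mm off, which is good. The sample is at (435, 273.4). I descend on the sample.

Call:
step_arm([
  [[1,1,3,30,-0.4,0,-0.2],[1,1,3,60,-0.4,0,-0.2],[1,1,3,80,-0.4,0,-0.2],[1,1,3,93,-0.4,0,-0.2],[1,1,3,100,-0.4,0,-0.2],[1,1,3,102,-0.4,0,-0.2],[1,1,3,102,-0.4,0,-0.2],[1,1,3,102,-0.4,0,-0.2]],
])

```text
t: 25.72
eef_pos: [0.4344, 0.2746, -0.044]
tool_rot: [0.0, 0.706, 0.708, 0.0]
contact_force: [-0.0, 0.0, -0.3]
gripper_width: 0.999
grasp_force: 0.0
```

```bash
python3 -c "
from h import *
plan((435,273.4,-45,0))"
```

```text
t 25.7 p [434.4 274.6 -44. ] yaw 0.1 w 0.999 F [-0.   0.  -0.3] g 0.0 q7 [-1.04 -0.17]
(435, 273.4, -45, 0) -> [-1.2, 0.6, 1.0] [0.0, -0.0, 0.1] rows>= 0.0
```

Call:
step_arm([
  [[0.8,-1,0,1,0,0,0],[0.6,-1,0,1,0,0,0],[0.5,-1,0,1,0,0,0],[0.3,-1,0,1,0,0,0],[0.1,-1,0,1,0,0,0],[0.1,-1,0,1,0,0,0],[0.1,-1,0,1,0,0,0],[0.1,-1,0,1,0,0,0]],
], force=30)

```text
t: 26.38
eef_pos: [0.4352, 0.2744, -0.0435]
tool_rot: [-0.0, 0.706, 0.708, 0.002]
contact_force: [-0.3, -2.6, 19.8]
gripper_width: 0.687
grasp_force: 36.3
```

```bash
python3 -c "
from h import *
plan((435,273.4,60,0),(638.5,-12.4,60,0),(638.5,-12.4,14,0))"
```

```text
t 26.4 p [435.2 274.4 -43.5] yaw 0.1 w 0.687 F [-0.3 -2.6 19.8] g 36.3 q7 [-1.03 -0.17]
(435, 273.4, 60, 0) -> [-0.7, -0.0, -103.5] [0.1, -0.1, 0.1] rows>= 2.5
(638.5, -12.4, 60, 0) -> [-285.8, 203.5, 0.0] [0.0, 0.0, 0.0] rows>= 8.6
(638.5, -12.4, 14, 0) -> [0.0, 0.0, 46.0] [0.0, 0.0, 0.0] rows>= 1.1
```

The sample is gripped (58.4 mm), with the tips just brushing the bench. I lift and carry it.

Call:
step_arm([
  [[0.1,0,0,-15,0,0,0],[0.1,0,0,-45,0,0,0],[0.1,0,0,-80,0,0,0],[0.1,0,0,-103,0,0,0],[0.1,0,0,-103,0,0,0]],
])

```text
t: 26.8
eef_pos: [0.4363, 0.2754, 0.0617]
tool_rot: [0.0, 0.706, 0.708, 0.004]
contact_force: [0.5, 0.8, -0.4]
gripper_width: 0.682
grasp_force: 33.0
```

Call:
step_arm([
  [[0.1,-24,17,0,0,0,0],[0.1,-54,38,0,0,0,0],[0.1,-85,60,0,0,0,0],[0.1,-116,82,0,0,0,0],[0.1,-147,105,0,0,0,0],[0.1,-178,127,0,0,0,0],[0.1,-209,149,0,0,0,0],[0.1,-240,171,0,0,0,0],[0.1,-268,191,0,0,0,0],[0.1,-285,203,0,0,0,0]],
])

```text
t: 27.63
eef_pos: [0.6388, -0.0153, 0.0572]
tool_rot: [0.001, 0.707, 0.707, -0.0]
contact_force: [-0.5, -0.5, -0.8]
gripper_width: 0.687
grasp_force: 33.0
```

Call:
step_arm([
  [[0.1,0,0,0,0,0,0],[0.1,0,0,0,0,0,0],[0.1,0,0,0,0,0,0],[0.1,0,0,0,0,0,0],[0.1,0,0,0,0,0,0],[0.1,0,0,0,0,0,0]],
])

```text
t: 28.13
eef_pos: [0.637, -0.0093, 0.0573]
tool_rot: [-0.0, 0.705, 0.709, -0.0]
contact_force: [-0.4, 0.6, -0.6]
gripper_width: 0.687
grasp_force: 33.0
```

```bash
python3 -c "
from h import *
plan((638.8,-11.4,17,0))"
```

```text
t 28.1 p [637.   -9.3  57.3] yaw 0.3 w 0.687 F [-0.4  0.6 -0.6] g 33.0 q7 [-0.49  0.3 ]
(638.8, -11.4, 17, 0) -> [-2.1, 1.9, 40.3] [-0.0, -0.0, 0.3] rows>= 1.0
```

Call:
step_arm([
  [[0.1,-1,2,10,0,0,0.2],[0.1,-1,2,20,0,0,0.2],[0.1,-1,2,30,0,0,0.2],[0.1,-1,2,36,0,0,0.2],[0.1,-1,2,39,0,0,0.2],[0.1,-1,2,40,0,0,0.2],[0.1,-1,2,40,0,0,0.2],[0.1,-1,2,40,0,0,0.2]],
])

```text
t: 28.8
eef_pos: [0.6396, -0.0119, 0.0176]
tool_rot: [0.0, 0.707, 0.707, -0.0]
contact_force: [-1.2, 0.2, 0.2]
gripper_width: 0.685
grasp_force: 33.0
```

```bash
python3 -c "
from h import *
plan((638.8,-11.4,15,0))"
```

```text
t 28.8 p [639.6 -11.9  17.6] yaw -0.0 w 0.685 F [-1.2  0.2  0.2] g 33.0 q7 [-0.46  0.33]
(638.8, -11.4, 15, 0) -> [0.5, -0.8, 2.6] [0.0, 0.0, -0.0] rows>= 0.1
```

Small descent, then check contact before releasing.

Call:
step_arm([
  [[0.1,0,-1,1,0,0,0],[0.1,0,-1,2,0,0,0],[0.1,0,-1,3,0,0,0],[0.1,0,-1,3,0,0,0],[0.1,0,-1,3,0,0,0]],
])

```text
t: 29.22
eef_pos: [0.6383, -0.0117, 0.0143]
tool_rot: [-0.0, 0.707, 0.707, -0.0]
contact_force: [0.4, -0.1, 0.6]
gripper_width: 0.683
grasp_force: 33.0
```

Call:
step_arm([
  [[0.1,0,0,1,0,0,0],[0.1,0,0,1,0,0,0]],
])

```text
t: 29.38
eef_pos: [0.6386, -0.0118, 0.0137]
tool_rot: [0.0, 0.707, 0.707, 0.0]
contact_force: [-1.3, 0.2, 2.4]
gripper_width: 0.684
grasp_force: 35.0
```

Call:
step_arm([
  [[0.2,0,0,0,0,0,0],[0.4,0,0,0,0,0,0],[0.6,0,0,0,0,0,0],[0.8,0,0,0,0,0,0],[0.8,0,0,0,0,0,0],[0.8,0,0,0,0,0,0],[0.8,0,0,-15,0,0,0],[0.8,0,0,-45,0,0,0],[0.8,0,0,-75,0,0,0],[0.8,0,0,-75,0,0,0]],
])

```text
t: 30.22
eef_pos: [0.6425, -0.0127, 0.0951]
tool_rot: [0.003, 0.708, 0.707, 0.003]
contact_force: [1.8, -1.6, 0.3]
gripper_width: 0.902
grasp_force: 0.0
```

```bash
python3 -c "
from h import *
plan((470,200,80,0))"
```

```text
t 30.2 p [642.5 -12.7  95.1] yaw -0.1 w 0.902 F [ 1.8 -1.6  0.3] g 0.0 q7 [-0.51  0.28]
(470, 200, 80, 0) -> [212.5, -173.0, 13.6] [0.5, -0.0, -0.1] rows>= 6.7
```

Call:
step_arm([
  [[0.8,33,-26,3,0.5,0,0],[0.8,65,-53,6,0.5,0,0],[0.8,98,-80,9,0.5,0,0],[0.8,130,-106,12,0.5,0,0],[0.8,160,-130,13,0.5,0,0],[0.8,190,-155,13,0.5,0,0],[0.8,212,-173,13,0.5,0,0],[0.8,212,-173,13,0.5,0,0]],
])

```text
t: 30.88
eef_pos: [0.4613, 0.2062, 0.0755]
tool_rot: [-0.005, 0.704, 0.71, -0.003]
contact_force: [-0.7, 0.7, -0.2]
gripper_width: 0.903
grasp_force: 0.0
```

```bash
python3 m2.py | tail -4; python3 - <<'E'
from h import *
c=np.load('topc.npy',allow_pickle=True).item()
def cent(c,u0,v0,u1,v1,test):
    f=c["image"].astype(int)[v0:v1,u0:u1]; m=test(f).astype(np.uint8); n,l,s,ce=cv2.connectedComponentsWithStats(m); k=1+np.argmax(s[1:,4]); return ce[k]+[u0,v0],s[k]
f=c["image"][140:172,242:276]; print(f[16,:,0].tolist()); print(f[:,17,0].tolist())
# weight: show values
f=c["image"][212:250,222:258]; print("W",f[18,:,0].tolist()); print(f[:,17,0].tolist())
cv2.imwrite('pics/t9.png',cv2.resize(np.hstack([c['image'][135:180,235:285,::-1],c['image'][207:252,215:265,::-1]]),None,fx=8,fy=8,interpolation=0))
E
```

```text
weight rect [447.  30.] [36. 33.] 1.6
scraper rect [436. 158.] [151.  37.] 9.2
spanner rect [ 433. -166.] [ 29. 156.] 83.3
die rect [ 539. -262.] [75. 50.] 52.3
[86, 105, 138, 112, 52, 152, 185, 188, 188, 188, 188, 188, 188, 188, 188, 188, 188, 187, 188, 188, 188, 188, 188, 188, 188, 188, 187, 188, 157, 110, 144, 129, 81, 84]
[162, 162, 162, 107, 156, 184, 188, 188, 188, 188, 188, 188, 188, 188, 188, 188, 187, 188, 188, 187, 187, 188, 188, 188, 187, 188, 153, 81, 91, 133, 166, 171]
W [135, 137, 138, 136, 137, 119, 90, 150, 175, 147, 160, 179, 178, 178, 177, 176, 177, 178, 179, 179, 179, 179, 180, 179, 178, 150, 157, 176, 154, 135, 139, 137, 137, 137, 138, 141]
[137, 136, 135, 135, 134, 136, 139, 165, 174, 128, 166, 178, 178, 178, 179, 178, 178, 179, 178, 177, 177, 179, 177, 180, 180, 148, 137, 171, 124, 108, 131, 137, 138, 137, 137, 138, 139, 139]
```

View pics/t9.png

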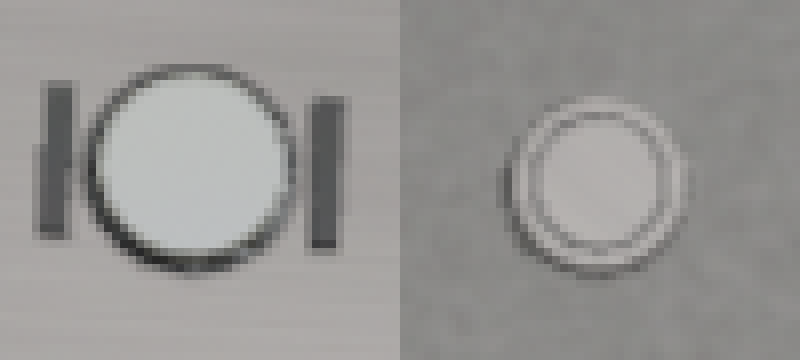

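The sample sits centred on the base and the mark. The weight's top is at pixel (239.4, 229.3).

```bash
python3 -c "
from h import *
c=np.load('topc.npy',allow_pickle=True).item()
print(w(c,258.5,155.0,.066),w(c,239.4,229.3,.04))
plan((447,31,50,0),(447,31,-36,0))"
```

```text
[ 0.63654908 -0.01316384  0.066     ] [0.44628899 0.03027251 0.04      ]
t 30.9 p [463.7 203.6  75.9] yaw 0.3 w 0.902 F [ 0.3 -0.7  1. ] g 0.0 q7 [-1.04 -0.17]
(447, 31, 50, 0) -> [-172.6, -17.4, 25.8] [-0.6, -0.1, 0.3] rows>= 4.3
(447, 31, -36, 0) -> [0.0, 0.0, 86.0] [0.0, 0.0, 0.0] rows>= 2.1
```

Call:
step_arm([
  [[0.8,-35,-4,0,-0.6,0,0.3],[0.8,-72,-8,5,-0.6,0,0.3],[0.8,-108,-12,12,-0.6,0,0.3],[0.8,-140,-15,20,-0.6,0,0.3],[0.8,-162,-17,25,-0.6,0,0.3],[0.8,-173,-17,26,-0.6,0,0.3],[0.8,-173,-17,26,-0.6,0,0.3],[0.8,-173,-17,26,-0.6,0,0.3],[0.8,-173,-17,26,-0.6,0,0.3]],
])

```text
t: 31.68
eef_pos: [0.4491, 0.0278, 0.05]
tool_rot: [0.001, 0.709, 0.705, 0.001]
contact_force: [-0.7, 0.5, -0.5]
gripper_width: 0.895
grasp_force: 0.0
```

```bash
python3 -c "
from h import *
plan((446.5,30.3,-35,0))"
```

```text
t 31.7 p [449.1  27.8  50. ] yaw -0.3 w 0.895 F [-0.7  0.5 -0.5] g 0.0 q7 [-0.72  0.18]
(446.5, 30.3, -35, 0) -> [2.5, -2.8, 85.0] [0.2, -0.0, -0.3] rows>= 2.1
```

Call:
step_arm([
  [[0.8,1,-1,25,0,0,-0.3],[0.8,1,-2,50,0,0,-0.3],[0.8,1,-2,68,0,0,-0.3],[0.8,1,-2,79,0,0,-0.3],[0.8,1,-2,84,0,0,-0.3],[0.8,1,-2,85,0,0,-0.3],[0.8,1,-2,85,0,0,-0.3],[0.8,1,-2,85,0,0,-0.3]],
])

```text
t: 32.35
eef_pos: [0.447, 0.0288, -0.0348]
tool_rot: [0.001, 0.707, 0.707, 0.001]
contact_force: [0.4, 0.3, 0.2]
gripper_width: 0.892
grasp_force: 0.0
```

Call:
step_arm([
  [[0.6,0,0,0,0,0,0],[0.5,0,0,0,0,0,0],[0.4,0,0,0,0,0,0],[0.2,0,0,0,0,0,0],[0,0,0,0,0,0,0],[0,0,0,0,0,0,0],[0,0,0,0,0,0,0],[0,0,0,0,0,0,0]],
], force=60)

```text
t: 33.02
eef_pos: [0.4478, 0.0285, -0.0345]
tool_rot: [0.001, 0.707, 0.707, 0.002]
contact_force: [-0.5, 0.7, 9.7]
gripper_width: 0.645
grasp_force: 61.7
```

```bash
python3 -c "
from h import *
plan((446.5,30.3,70,0),(637.5,-12.8,70,0))"
```

```text
t 33.0 p [447.8  28.5 -34.5] yaw -0.0 w 0.645 F [-0.5  0.7  9.7] g 61.7 q7 [-0.57  0.34]
(446.5, 30.3, 70, 0) -> [1.8, -0.9, -104.5] [0.2, -0.0, -0.0] rows>= 2.5
(637.5, -12.8, 70, 0) -> [-43.1, 191.0, 0.0] [0.0, 0.0, 0.0] rows>= 4.8
```

The weight is gripped (54.8 mm). I lift it and carry it over the stack.

Call:
step_arm([
  [[0,0,0,-12,0,0,0],[0,0,0,-35,0,0,0],[0,0,0,-65,0,0,0],[0,0,0,-92,0,0,0],[0,0,0,-104,0,0,0],[0,0,0,-104,0,0,0]],
])

```text
t: 33.52
eef_pos: [0.4472, 0.0288, 0.0704]
tool_rot: [0.001, 0.707, 0.707, 0.002]
contact_force: [0.1, 0.1, -7.5]
gripper_width: 0.64
grasp_force: 66.8
```

Call:
step_arm([
  [[0,-4,20,0,0,0,0],[0,-10,45,0,0,0,0],[0,-16,72,0,0,0,0],[0,-23,100,0,0,0,0],[0,-29,128,0,0,0,0],[0,-35,155,0,0,0,0],[0,-40,177,0,0,0,0],[0,-43,190,0,0,0,0],[0,-43,190,0,0,0,0],[0,-43,190,0,0,0,0]],
])

```text
t: 34.35
eef_pos: [0.6347, -0.015, 0.0662]
tool_rot: [-0.001, 0.707, 0.707, -0.001]
contact_force: [-0.3, 0.3, -6.5]
gripper_width: 0.64
grasp_force: 66.3
```

Call:
step_arm([
  [[0,0,0,0,0,0,0],[0,0,0,0,0,0,0],[0,0,0,0,0,0,0]],
])

```text
t: 34.6
eef_pos: [0.6349, -0.0143, 0.0682]
tool_rot: [-0.0, 0.707, 0.707, 0.0]
contact_force: [0.2, 0.7, -6.2]
gripper_width: 0.64
grasp_force: 66.3
```

```bash
python3 -c "
from h import *
plan((637.5,-14.8,36,0))"
```

```text
t 34.6 p [634.9 -14.3  68.2] yaw -0.0 w 0.64 F [ 0.2  0.7 -6.2] g 66.3 q7 [-0.5   0.31]
(637.5, -14.8, 36, 0) -> [-0.5, 2.6, 32.2] [-0.0, -0.0, -0.0] rows>= 0.8
```

Call:
step_arm([
  [[0,0,2,8,0,0,0],[0,0,2,16,0,0,0],[0,0,2,23,0,0,0],[0,0,2,28,0,0,0],[0,0,2,31,0,0,0],[0,0,2,32,0,0,0],[0,0,2,32,0,0,0],[0,0,2,32,0,0,0]],
])

```text
t: 35.27
eef_pos: [0.6384, -0.0148, 0.037]
tool_rot: [0.001, 0.707, 0.707, 0.001]
contact_force: [0.2, -0.8, -7.0]
gripper_width: 0.636
grasp_force: 66.5
```

```bash
python3 -c "
from h import *
plan((637.5,-14.8,32,0))"
```

```text
t 35.3 p [638.4 -14.8  37. ] yaw -0.0 w 0.636 F [ 0.2 -0.8 -7. ] g 66.5 q7 [-0.48  0.33]
(637.5, -14.8, 32, 0) -> [0.0, -0.9, 5.0] [0.1, 0.0, -0.0] rows>= 0.1
```

Call:
step_arm([
  [[0,0,-1,1,0,0,0],[0,0,-1,2,0,0,0],[0,0,-1,3,0,0,0],[0,0,-1,4,0,0,0],[0,0,-1,4,0,0,0]],
])

```text
t: 35.68
eef_pos: [0.637, -0.0147, 0.0326]
tool_rot: [0.001, 0.707, 0.707, 0.0]
contact_force: [0.4, 0.8, -6.8]
gripper_width: 0.644
grasp_force: 66.5
```

Call:
step_arm([
  [[0,0,0,0.5,0,0,0],[0,0,0,1,0,0,0],[0,0,0,1,0,0,0]],
])

```text
t: 35.93
eef_pos: [0.6372, -0.0148, 0.0318]
tool_rot: [0.001, 0.707, 0.707, 0.0]
contact_force: [0.3, -0.4, -6.6]
gripper_width: 0.644
grasp_force: 66.6
```

Call:
step_arm([
  [[0,0,0,0.5,0,0,0],[0,0,0,1,0,0,0],[0,0,0,1,0,0,0]],
])

```text
t: 36.18
eef_pos: [0.6373, -0.0147, 0.0317]
tool_rot: [0.0, 0.707, 0.707, 0.001]
contact_force: [-4.4, 1.8, 4.9]
gripper_width: 0.637
grasp_force: 67.7
```

Contact is felt (-6.6 to +4.9 N). I release slowly and lift straight up.

Call:
step_arm([
  [[0.3,0,0,0,0,0,0],[0.5,0,0,0,0,0,0],[0.7,0,0,0,0,0,0],[0.8,0,0,0,0,0,0],[0.8,0,0,0,0,0,0],[0.8,0,0,0,0,0,0],[0.8,0,0,-15,0,0,0],[0.8,0,0,-40,0,0,0],[0.8,0,0,-75,0,0,0],[0.8,0,0,-90,0,0,0]],
])

```text
t: 37.02
eef_pos: [0.6391, -0.0156, 0.1257]
tool_rot: [0.002, 0.708, 0.707, 0.002]
contact_force: [0.4, -1.2, 0.5]
gripper_width: 0.899
grasp_force: 0.0
```

```bash
python3 -c "
from h import *
plan((530,-90,100,41),(433,-166,50,83.3))"
```

```text
t 37.0 p [639.1 -15.6 125.7] yaw -0.1 w 0.899 F [ 0.4 -1.2  0.5] g 0.0 q7 [-0.54  0.27]
(530, -90, 100, 41) -> [-74.6, -109.2, 25.0] [0.4, 0.2, -41.1] rows>= 5.8
(433, -166, 50, 83.3) -> [6.3, -123.1, 50.0] [0.0, 0.0, -42.3] rows>= 6.0
```

Call:
step_arm([
  [[0.3,-13,-19,0,0.4,0.2,-7],[0.3,-25,-37,0,0.4,0.2,-14],[0.3,-38,-55,0,0.4,0.2,-21],[0.3,-51,-75,5,0.4,0.2,-28],[0.3,-64,-94,15,0.4,0.2,-35],[0.3,-75,-109,25,0.4,0.2,-41.1],[0.3,-75,-109,25,0.4,0.2,-41.1],[0.3,-75,-109,25,0.4,0.2,-41.1]],
])

```text
t: 37.68
eef_pos: [0.5275, -0.0906, 0.0965]
tool_rot: [-0.003, 0.416, 0.909, -0.001]
contact_force: [-0.2, -0.2, -0.2]
gripper_width: 0.649
grasp_force: 0.0
```

Call:
step_arm([
  [[0,1,-20,0,0,0,-7],[0,2,-40,0,0,0,-14],[0,3,-61,5,0,0,-21],[0,4,-82,15,0,0,-28],[0,5,-103,30,0,0,-35],[0,6,-123,50,0,0,-42.3],[0,6,-123,50,0,0,-42.3],[0,6,-123,50,0,0,-42.3],[0,6,-123,50,0,0,-42.3]],
])

```text
t: 38.43
eef_pos: [0.4332, -0.1657, 0.0471]
tool_rot: [-0.002, 0.059, 0.998, -0.0]
contact_force: [-0.4, -0.3, 0.4]
gripper_width: 0.502
grasp_force: 0.0
```

```bash
python3 m2.py|grep -v base; python3 -c "
from h import *
plan((433,-166,-37,83.3))"
```

```text
sample rect [438. 276.] [191. 197.] 1.7
weight rect [447.  33.] [192. 195.] 1.7
scraper rect [414. 161.] [291. 298.] 1.6
spanner rect [ 438. -168.] [312. 321.] 1.5
die rect [ 440. -261.] [215. 226.] 1.6
t 38.5 p [ 433.5 -165.5   47.2] yaw 83.3 w 0.491 F [-0.5  0.6  1.4] g 0.0 q7 [-0.03  1.87]
(433, -166, -37, 83.3) -> [0.1, -0.5, 84.2] [-0.0, -0.2, 0.0] rows>= 2.1
```

Call:
step_arm([
  [[0,0,0,30,0,0,0],[0,0,0,55,0,0,0],[0,0,0,70,0,0,0],[0,0,0,80,0,0,0],[0,0,0,84,0,0,0],[0,0,0,84,0,0,0],[0,0,0,84,0,0,0]],
])

```text
t: 39.07
eef_pos: [0.4316, -0.1659, -0.0371]
tool_rot: [-0.002, 0.058, 0.998, -0.0]
contact_force: [0.8, 0.0, 0.7]
gripper_width: 0.499
grasp_force: 0.0
```

Call:
step_arm([
  [[-0.3,0,0,0,0,0,0],[-0.5,0,0,0,0,0,0],[-0.7,0,0,0,0,0,0],[-0.9,0,0,0,0,0,0],[-0.9,0,0,0,0,0,0],[-0.9,0,0,0,0,0,0],[-0.9,0,0,0,0,0,0]],
], force=50)

```text
t: 39.65
eef_pos: [0.4313, -0.166, -0.0367]
tool_rot: [-0.002, 0.058, 0.998, 0.0]
contact_force: [-1.3, 1.1, 7.5]
gripper_width: 0.197
grasp_force: 49.1
```

```bash
python3 -c "
from h import *
plan((433,-166,60,83.3),(500,-465,60,92),(500,-465,-30,92))"
```

```text
t 39.6 p [ 431.3 -166.   -36.7] yaw 83.4 w 0.197 F [-1.3  1.1  7.5] g 49.1 q7 [0.04 1.95]
(433, -166, 60, 83.3) -> [-1.2, 0.2, -96.7] [-0.0, -0.3, 0.1] rows>= 2.4
(500, -465, 60, 92) -> [-101.4, -289.1, 0.0] [0.0, 0.0, -8.7] rows>= 7.5
(500, -465, -30, 92) -> [0.0, 0.0, 90.0] [0.0, 0.0, 0.0] rows>= 2.2
```

The spanner is gripped. I carry it to the tray.

Call:
step_arm([
  [[-0.9,0,0,-15,0,0,0],[-0.9,0,0,-45,0,0,0],[-0.9,0,0,-80,0,0,0],[-0.9,-8,-25,-97,0,0,-1],[-0.9,-18,-55,-97,0,0,-2],[-0.9,-29,-87,-97,0,0,-3],[-0.9,-40,-120,-97,0,0,-4],[-0.9,-52,-153,-97,0,0,-5],[-0.9,-64,-186,-97,0,0,-6],[-0.9,-75,-216,-97,0,0,-7]],
])

```text
t: 40.48
eef_pos: [0.4806, -0.3913, 0.0592]
tool_rot: [-0.003, -0.003, 1.0, 0.0]
contact_force: [1.1, 0.7, -1.3]
gripper_width: 0.191
grasp_force: 49.5
```

Call:
step_arm([
  [[-0.9,-5,-30,0,0,0,-1],[-0.9,-9,-54,0,0,0,-1.5],[-0.9,-12,-74,0,0,0,-1.5],[-0.9,-12,-74,0,0,0,-1.5],[-0.9,-12,-74,0,0,0,-1.5],[-0.9,-12,-74,0,0,0,-1.5]],
])

```text
t: 40.98
eef_pos: [0.493, -0.4618, 0.0585]
tool_rot: [-0.003, -0.016, 1.0, 0.001]
contact_force: [0.7, 1.2, -1.2]
gripper_width: 0.191
grasp_force: 49.5
```

```bash
python3 m2.py|grep -E "scraper|weight"; python3 -c "
from h import *
plan((500,-468,-30,92))"
```

```text
weight ?
scraper rect [436. 159.] [149.  35.] 7.9
t 41.0 p [ 493.3 -461.4   58.5] yaw 91.9 w 0.192 F [ 0.3 -0.1 -1.2] g 49.5 q7 [0.45 2.45]
(500, -468, -30, 92) -> [-7.0, -7.1, 88.4] [0.1, -0.4, -0.1] rows>= 2.2
```

Call:
step_arm([
  [[-0.9,-7,-7,20,0,-0.4,0],[-0.9,-7,-7,45,0,-0.4,0],[-0.9,-7,-7,65,0,-0.4,0],[-0.9,-7,-7,80,0,-0.4,0],[-0.9,-7,-7,87,0,-0.4,0],[-0.9,-7,-7,89,0,-0.4,0],[-0.9,-7,-7,89,0,-0.4,0],[-0.4,-7,-7,89,0,-0.4,0],[-0.3,-7,-7,89,0,-0.4,0],[-0.3,-7,-7,89,0,-0.4,0]],
])

```text
t: 41.87
eef_pos: [0.5007, -0.4706, -0.0289]
tool_rot: [0.001, -0.016, 1.0, -0.0]
contact_force: [-0.5, 0.4, -0.2]
gripper_width: 0.349
grasp_force: 0.0
```

Call:
step_arm([
  [[-0.3,0,0,0,0,0,0],[-0.3,0,0,-20,0,0,0],[-0.3,0,0,-50,0,0,0],[-0.3,0,0,-85,0,0,0],[-0.3,0,0,-110,0,0,0],[-0.3,0,0,-110,0,0,0]],
])

```text
t: 42.37
eef_pos: [0.5027, -0.4733, 0.0867]
tool_rot: [0.005, -0.016, 1.0, -0.003]
contact_force: [-0.4, -1.2, 1.3]
gripper_width: 0.35
grasp_force: 0.0
```

```bash
python3 - <<'E'
from h import *
c=np.load('topc.npy',allow_pickle=True).item()
s=1.56
f=c["image"].astype(int)[190:275,170:215]; 
for nm,m,z in(("wood",(f[:,:,0]-f[:,:,2]>60)&(f[:,:,1]<140),.018),("brass",(f[:,:,0]-f[:,:,2]>60)&(f[:,:,1]>=140),.003)):
    n,l,st,ce=cv2.connectedComponentsWithStats(m.astype(np.uint8)); k=1+np.argmax(st[1:,4]); print(nm,st[k],w(c,ce[k][0]+170,ce[k][1]+190,z))
plan((480,-150,80,97),(423,158,50,97.9))
E
```

```text
wood [ 15  35  12  37 291] [0.40979502 0.15549276 0.018     ]
brass [ 11  15  14  21 248] [0.48425606 0.16843865 0.003     ]
t 42.4 p [ 502.7 -473.3   86.7] yaw 91.8 w 0.35 F [-0.4 -1.2  1.3] g 0.0 q7 [0.45 2.45]
(480, -150, 80, 97) -> [12.4, 323.9, 4.5] [-0.4, 0.5, -5.2] rows>= 7.9
(423, 158, 50, 97.9) -> [19.0, 312.7, 30.0] [0.0, 0.0, -0.9] rows>= 7.7
```

Call:
step_arm([
  [[-0.3,1,36,0,-0.4,0.5,-1],[-0.3,3,75,1,-0.4,0.5,-2],[-0.3,4,115,2,-0.4,0.5,-3],[-0.3,6,155,3,-0.4,0.5,-4],[-0.3,7,195,4,-0.4,0.5,-5.2],[-0.3,9,235,4,-0.4,0.5,-5.2],[-0.3,10,275,4,-0.4,0.5,-5.2],[-0.3,12,312,4,-0.4,0.5,-5.2],[-0.3,12,324,4,-0.4,0.5,-5.2]],
])

```text
t: 43.12
eef_pos: [0.4765, -0.1402, 0.0757]
tool_rot: [-0.004, -0.065, 0.998, 0.005]
contact_force: [-0.2, 0.5, -0.5]
gripper_width: 0.351
grasp_force: 0.0
```

Call:
step_arm([
  [[0,2,36,0,0,0,-0.9],[0,4,75,0,0,0,-0.9],[0,7,115,0,0,0,-0.9],[0,9,155,0,0,0,-0.9],[0,12,195,0,0,0,-0.9],[0,14,235,5,0,0,-0.9],[0,17,275,15,0,0,-0.9],[0,19,305,25,0,0,-0.9],[0,19,313,30,0,0,-0.9],[0,19,313,30,0,0,-0.9]],
])

```text
t: 43.95
eef_pos: [0.4185, 0.1646, 0.0478]
tool_rot: [-0.004, -0.072, 0.997, 0.004]
contact_force: [-1.1, 0.0, 0.4]
gripper_width: 0.506
grasp_force: 0.0
```

Call:
step_arm([
  [[0,0,0,0,0,0,0],[0,0,0,0,0,0,0],[0,0,0,0,0,0,0]],
])

```text
t: 44.2
eef_pos: [0.4203, 0.1602, 0.0489]
tool_rot: [-0.004, -0.068, 0.998, 0.004]
contact_force: [0.1, -0.6, -0.1]
gripper_width: 0.5
grasp_force: 0.0
```

```bash
python3 -c "
from h import *
plan((425,158,-34,98.5))
c=snap('top'); np.save('top10.npy',c,allow_pickle=True)
d=snap('scene'); np.save('d10.npy',d,allow_pickle=True)
cv2.imwrite('pics/s10.png',cv2.resize(np.hstack([d['image'][110:280,190:360,::-1],c['image'][150:320,340:500,::-1]]),None,fx=2.4,fy=2.4,interpolation=2))"
```

```text
t 44.2 p [420.3 160.2  48.9] yaw 97.8 w 0.5 F [ 0.1 -0.6 -0.1] g 0.0 q7 [-0.61  1.3 ]
(425, 158, -34, 98.5) -> [-4.9, -3.5, 82.9] [0.4, -0.4, -0.7] rows>= 2.0
```

View pics/s10.png

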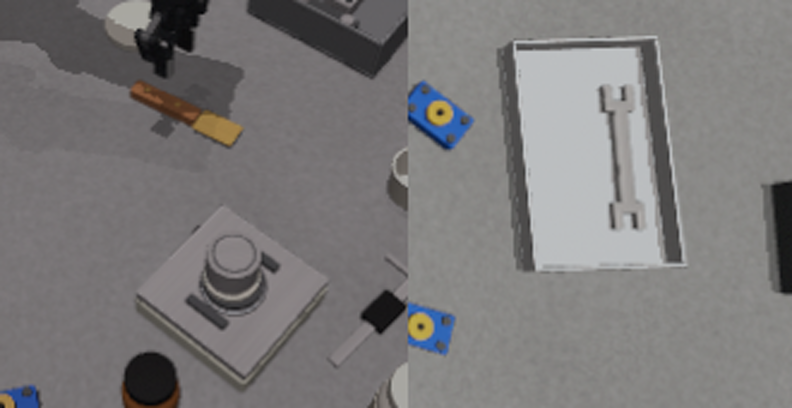

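The stack stands well, at (233,270). The spanner lies in the tray with room on its left, and the scraper is unmoved. I grip the scraper.

Call:
step_arm([
  [[0,-5,-3,30,0.4,-0.4,-0.7],[0,-5,-3,55,0.4,-0.4,-0.7],[0,-5,-3,70,0.4,-0.4,-0.7],[0,-5,-3,80,0.4,-0.4,-0.7],[0,-5,-3,84,0.4,-0.4,-0.7],[0,-5,-3,84,0.4,-0.4,-0.7],[0,-5,-3,84,0.4,-0.4,-0.7]],
])

```text
t: 44.88
eef_pos: [0.4248, 0.1603, -0.035]
tool_rot: [0.0, -0.075, 0.997, 0.001]
contact_force: [0.2, 0.3, 0.7]
gripper_width: 0.502
grasp_force: 0.0
```

Call:
step_arm([
  [[-0.2,0,0,0,0,0,0],[-0.4,0,0,0,0,0,0],[-0.6,0,0,0,0,0,0],[-0.8,0,0,0,0,0,0],[-0.8,0,0,0,0,0,0],[-0.8,0,0,0,0,0,0],[-0.8,0,0,0,0,0,0]],
], force=50)

```text
t: 45.47
eef_pos: [0.425, 0.1606, -0.0345]
tool_rot: [0.001, -0.076, 0.997, 0.001]
contact_force: [-0.8, 0.2, 7.0]
gripper_width: 0.244
grasp_force: 49.2
```

```bash
python3 -c "
from h import *
plan((425,158,80,98.5),(470,-150,80,95),(490,-400,80,92),(490,-400,-30,92))"
```

```text
t 45.5 p [425.  160.6 -34.5] yaw 98.7 w 0.244 F [-0.8  0.2  7. ] g 49.2 q7 [-0.58  1.34]
(425, 158, 80, 98.5) -> [0.2, -2.4, -114.5] [0.1, 0.1, 0.2] rows>= 2.8
(470, -150, 80, 95) -> [1.0, -311.3, 0.0] [0.0, 0.0, 3.5] rows>= 7.6
(490, -400, 80, 92) -> [1.9, -250.8, 0.0] [0.0, 0.0, 3.0] rows>= 6.1
(490, -400, -30, 92) -> [0.0, 0.0, 110.0] [0.0, 0.0, 0.0] rows>= 2.7
```

Call:
step_arm([
  [[-0.8,0,0,-15,0,0,0],[-0.8,0,-1,-45,0,0,0],[-0.8,0,-2,-80,0,0,0],[-0.8,0,-2,-110,0,0,0],[-0.8,0,-2,-115,0,0,0]],
])

```text
t: 45.88
eef_pos: [0.4275, 0.1595, 0.0842]
tool_rot: [0.003, -0.075, 0.997, 0.002]
contact_force: [0.0, 0.5, -0.4]
gripper_width: 0.241
grasp_force: 49.5
```

Call:
step_arm([
  [[-0.8,0,-25,0,0,0,0.5],[-0.8,0,-58,0,0,0,1],[-0.8,0,-93,0,0,0,1.5],[-0.8,0,-129,0,0,0,2],[-0.8,0,-165,0,0,0,2.5],[-0.8,0,-202,0,0,0,3],[-0.8,1,-239,0,0,0,3.5],[-0.8,1,-276,0,0,0,3.5],[-0.8,1,-311,0,0,0,3.5]],
])

```text
t: 46.63
eef_pos: [0.4701, -0.1513, 0.079]
tool_rot: [-0.0, -0.045, 0.999, 0.001]
contact_force: [0.9, 0.1, -0.4]
gripper_width: 0.241
grasp_force: 49.5
```

Call:
step_arm([
  [[-0.8,0,-36,0,0,0,0.5],[-0.8,0,-72,0,0,0,1],[-0.8,1,-108,0,0,0,1.5],[-0.8,1,-144,0,0,0,2],[-0.8,1,-180,0,0,0,2.5],[-0.8,2,-215,0,0,0,3],[-0.8,2,-240,0,0,0,3],[-0.8,2,-251,0,0,0,3],[-0.8,2,-251,0,0,0,3],[-0.8,2,-251,0,0,0,3]],
])

```text
t: 47.47
eef_pos: [0.4908, -0.3986, 0.0781]
tool_rot: [-0.001, -0.019, 1.0, 0.001]
contact_force: [0.1, -0.1, -0.6]
gripper_width: 0.242
grasp_force: 49.4
```

```bash
python3 -c "
from h import *
plan((490,-402,-29,92))"
```

```text
t 47.5 p [ 490.8 -398.6   78.1] yaw 92.2 w 0.242 F [ 0.1 -0.1 -0.6] g 49.4 q7 [0.34 2.39]
(490, -402, -29, 92) -> [0.8, -3.7, 107.1] [0.1, -0.1, 0.2] rows>= 2.6
```

Call:
step_arm([
  [[-0.8,1,-3,30,0,0,0],[-0.8,1,-3,60,0,0,0],[-0.8,1,-3,85,0,0,0],[-0.8,1,-3,100,0,0,0],[-0.8,1,-3,106,0,0,0],[-0.8,1,-3,107,0,0,0],[-0.8,1,-3,107,0,0,0],[-0.4,1,-3,107,0,0,0],[-0.25,1,-3,107,0,0,0],[-0.25,1,-3,107,0,0,0]],
])

```text
t: 48.3
eef_pos: [0.491, -0.4029, -0.0269]
tool_rot: [0.001, -0.019, 1.0, -0.0]
contact_force: [0.2, 0.8, 0.4]
gripper_width: 0.372
grasp_force: 0.0
```

Call:
step_arm([
  [[-0.25,0,0,0,0,0,0],[-0.25,0,0,-20,0,0,0],[-0.25,0,0,-50,0,0,0],[-0.25,0,0,-85,0,0,0],[-0.25,0,0,-120,0,0,0],[-0.25,0,0,-140,0,0,0],[-0.25,0,0,-140,0,0,0]],
])

```text
t: 48.88
eef_pos: [0.4929, -0.4052, 0.1177]
tool_rot: [0.004, -0.019, 1.0, -0.002]
contact_force: [-0.6, -0.5, 0.5]
gripper_width: 0.373
grasp_force: 0.0
```

Call:
step_arm([
  [[-0.25,0,35,0,0,0,0],[-0.25,0,70,0,0,0,0],[-0.25,0,105,0,0,0,0],[-0.25,0,140,0,0,0,0],[-0.25,0,170,0,0,0,0],[-0.25,0,190,0,0,0,0],[-0.25,0,200,0,0,0,0],[-0.25,0,200,0,0,0,0]],
])

```text
t: 49.55
eef_pos: [0.4828, -0.2003, 0.1119]
tool_rot: [-0.0, -0.021, 1.0, 0.001]
contact_force: [-0.7, -0.7, 0.4]
gripper_width: 0.37
grasp_force: 0.0
```

```bash
python3 -c "
from h import *
plan()
c=snap('top'); d=snap('scene')
z=lambda im:cv2.resize(im[:,:,::-1],(390,292),interpolation=3)
cv2.imwrite('pics/f.png',np.vstack([np.hstack([cv2.resize(c['image'][150:280,365:470,::-1],(290,300),interpolation=2),cv2.resize(c['image'][120:270,20:160,::-1],(290,300),interpolation=2)]),np.hstack([cv2.resize(d['image'][180:290,230:350,::-1],(290,290),interpolation=2),cv2.resize(d['image'][:,:,::-1],(290,290),interpolation=3)])]))"
```

```text
t 49.5 p [ 482.8 -200.3  111.9] yaw 92.4 w 0.37 F [-0.7 -0.7  0.4] g 0.0 q7 [0.01 2.03]
```

View pics/f.png

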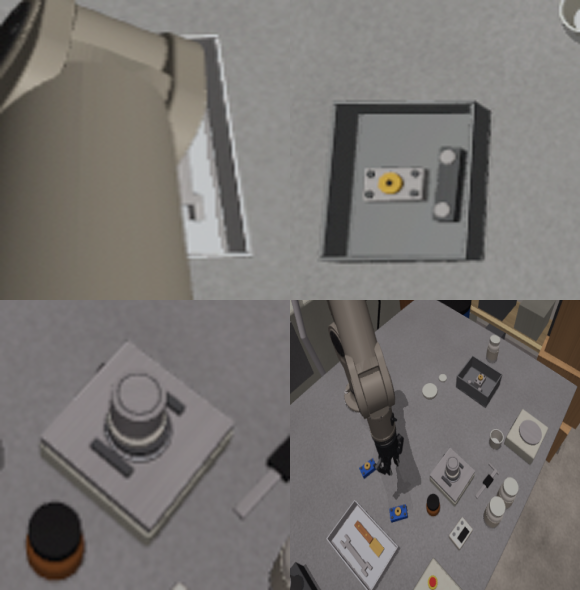

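The final views show the scraper and spanner in the tray, and the die and clamp flat in the bin. The stack is upright and centred at (138,405), and the bystanders are untouched. I hand in.

```bash
python3 -c "
from station import bot
print(bot.hand_in())"
```

```text
the job is handed in; nothing more can be done
None
```

The job is done and handed in at about 50 s: the scraper and spanner are in the tray, the die and clamp bar are in the bin, and the base, sample and weight are stacked about 2 mm off the platen mark. The judge's verdict was not shown.

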